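# Open the spice safe by its thumbwheel code and put the jar on the scale

### The arm

A 6-joint arm with a two-finger parallel gripper is mounted at the origin on the work surface; the furniture and walls round the work are solid. World frame = base frame: x ahead of the robot, y to its left, z up, the work surface at z = 0. Lengths are in m, angles in rad, forces in N, time in s.
With the tool pointing down it reaches from about 0.25 to 0.725 m from the base axis. Payload 4 kg.
Tool frame: the origin (TCP) lies at the very end of the fingers, on their centre line; the grasp point (between the pads) lies 19 mm behind it; x points along the fingers, y is the direction in which the jaws open and shut, and the axes are right-handed (so a half turn about x gives the same grasp; the last joint's range is limited). The gripper opens to 85 mm and grips with 20 to 120 N. Pads are 22 mm wide; open, the fingers measure 114 mm over their backs; the gripper's body (76 mm by 85 mm) begins 54 mm behind the grasp point. The pads swing forward as they close: fully open they stand 13 mm farther back than shut.
Start: joints at [-1.317, 0.241, 0.005, 1.335, 0, 1.571], TCP at [0.126, -0.484, 0.231] pointing down, gripper open.
Joint ranges: [-2.72, 2.72], [-1.05, 1.87], [-1.09, 1.28], [-1.99, 2.15], [-1.42, 1.44], [-3.14, 3.14]. Speed limits (rad/s): [2.79, 2.79, 3.14, 3.14, 3.14, 3.14].

### API

Orientations are given as a unit quaternion [x, y, z, w].
In Python, from workcell import get_obs, camera, job_done gives the robot as it stands. The module is installed in compiled form; this text tells all that it offers.
- The arm moves only by the tool arm_command, never from a script. Its argument "motion" is a list of rows, each an object of numbers: "x", "y", "z": the shift along the tool's x, y, z in m; "roll": the turn about the tool's x in rad; "fingers": the opening, from 0 (shut) to 1 (fully open). A call has 1 to 20 rows; each row shifts and turns the pose as measured when the row begins, along the tool's axes as they then stand; what a row does not reach is not made up. A row lasts 1/12 s, in which the tool goes at most 41.7 mm and 7.16 degrees, less where a joint would pass 70% of its speed; a pose out of reach is approached as far as the arm can. A call is refused whole if a number of a shift passes 0.0417 or a number of a turn 0.125, either way. A call with a gripper value outside its range is refused whole. The fingers move at their own pace and stop on an object; the grip force is fixed at half the most. Time passes only in rows, so rows that do not move let the fingers close. It gives the time, the measured TCP pose, the force and the opening at its end, in the units of the state.
- get_obs(): the state, without advancing time (a new reading comes with each control period).
- camera(name): name is "scene" or "top" or "wrist"; returns a dict with "frame" (400x640x3 uint8, red, green, blue), "intrinsics" (3x3 intrinsics, pixels), "rvec" (rotation vector, rad) and "tvec" (3), from world to camera coordinates, as OpenCV has them. Camera axes: x right, y down, z forward; pixel columns grow to the right and rows downward; lengths in m; the calibration is good to about 2 mm. A picture is of the moment at which its call begins. There is no depth.
- job_done(): hands the job in, once; it reports no verdict.
The state is a dict: "clock": time; "joint_pos": joint angles; "joint_vel": joint speeds; "tau": joint torques, N m; "eef_pos": TCP position; "tool_rot": TCP orientation; "ft_force": force on the tool from outside, world axes, zero at the start; "ft_torque": the same for the moment, N m; "grip_width": finger opening in m.
Only numpy, scipy, OpenCV 4.12 (cv2) and the standard library are available. Lean on these libraries where they do the work, as an engineer would, in place of code of your own. Each camera call takes 0.05 s, during which the arm holds its last target.

### The job

The spice jar is locked in the small steel safe. Roll the three knurled thumbwheels until their windows show 4, 7, 2 from left to right as seen from the safe's front, then slide the bolt slider behind them fully to the right so that the lid springs open. Take the jar out, set it down gently and upright in the middle of the portion scale's pan, and let go; leave the squeeze bottle, the red-capped jar and the deli cup standing where they are.

Things in the scene. Friction and masses are not known exactly. Their poses are not given: they have to be found in the camera images.
- safe: fixed steel box 196 x 150 mm, origin at its underside, 100 mm behind the front, mid-width; x points from front (wheels) to back (lid), y to the left seen from the front, z up. Front part: flat deck 80 mm high, x -100 to 0. Back part, x 0 to 96: jar compartment, rim at 80 mm, inner 93 x 144 mm, floor 6 mm above the table, under the lid.
- rim_1 (a point): top point of the left thumbwheel's knurled edge, mid-thickness, fixed to the safe; 12 mm above the deck, 92 mm above the table. The edge stands out of the deck over 52 mm along the safe's x; a 13 mm slot round it. Its digit window (15 x 14 mm, flush) is 14 mm to the safe's +y. Wheels are 36 mm apart.
- rim_2 (a point): top point of the middle thumbwheel's knurled edge, mid-thickness, fixed to the safe; 12 mm above the deck, 92 mm above the table. The edge stands out of the deck over 52 mm along the safe's x; a 13 mm slot round it. Its digit window (15 x 14 mm, flush) is 14 mm to the safe's +y. Wheels are 36 mm apart.
- rim_3 (a point): top point of the right thumbwheel's knurled edge, mid-thickness, fixed to the safe; 12 mm above the deck, 92 mm above the table. The edge stands out of the deck over 52 mm along the safe's x; a 13 mm slot round it. Its digit window (15 x 14 mm, flush) is 14 mm to the safe's +y. Wheels are 36 mm apart.
- wheel_1 (a joint): left thumbwheel of the safe (seen from the front), black, 68 mm across, 10 mm thick, coarse straight knurl, axis level along the safe's y. Turns endlessly; ten soft click stops (about 0.06 N m, 2 N at the edge; a fingertip pressed on the edge with 5 to 10 N drags it), one per digit, 0.628 rad apart; let go, it settles on the nearer stop. Value 0.628 x d (plus any full turn of 6.283) shows digit d; it grows as the top of the wheel rolls to the back (safe's +x). Code digit 4.
- wheel_2 (a joint): middle thumbwheel of the safe (seen from the front), black, 68 mm across, 10 mm thick, coarse straight knurl, axis level along the safe's y. Turns endlessly; ten soft click stops (about 0.06 N m, 2 N at the edge; a fingertip pressed on the edge with 5 to 10 N drags it), one per digit, 0.628 rad apart; let go, it settles on the nearer stop. Value 0.628 x d (plus any full turn of 6.283) shows digit d; it grows as the top of the wheel rolls to the back (safe's +x). Code digit 7.
- wheel_3 (a joint): right thumbwheel of the safe (seen from the front), black, 68 mm across, 10 mm thick, coarse straight knurl, axis level along the safe's y. Turns endlessly; ten soft click stops (about 0.06 N m, 2 N at the edge; a fingertip pressed on the edge with 5 to 10 N drags it), one per digit, 0.628 rad apart; let go, it settles on the nearer stop. Value 0.628 x d (plus any full turn of 6.283) shows digit d; it grows as the top of the wheel rolls to the back (safe's +x). Code digit 2.
- window_1 (a point): middle of the left digit window, level with the deck; digits are black on white, 10 mm tall, read from the front
- window_2 (a point): middle of the middle digit window
- window_3 (a point): middle of the right digit window
- digit_1 (a point): the digit 4 on the left wheel's drum, turns with the wheel (21 mm from its axis); shown when it is at window_1
- digit_2 (a point): the digit 7 on the middle wheel's drum; shown when it is at window_2
- digit_3 (a point): the digit 2 on the right wheel's drum; shown when it is at window_3
- bolt_grip (a point): middle of the bolt slider's thumb piece, a black block on the deck 15 mm (safe's x) by 12 mm (safe's y) by 17 mm high above the deck; this point is 10 mm above the deck. It lies 20 mm in front of the lid's front wall and 40 mm behind the wheels' axis.
- bolt (a joint): travel of the bolt slider, 0 locked to 0.016 m fully to the right (the safe's -y). Slides at 2 to 5 N and stays; with a wrong code it stops after 1 mm. The lid is let go at about 0.011 m.
- lid (a joint): angle of the lid, 0 shut, 1.75 rad fully open (leaning back past upright, top 175 mm above the table, up to 60 mm behind the safe). Hinged along the top of the safe's back, sprung: it swings open by itself in 0.5 s. Shut it is 38 mm deep, its top 118 mm above the table.
- jar_center (a point): centre of the spice jar in the safe's compartment: round, black cap, 41 mm across, 105 mm tall, 80 to 200 g; this point is half-way up (52 mm above its underside). It stands upright, its top 31 mm above the compartment's rim. z axis up.
- pan_center (a point): middle of the top face of the portion scale's flat square pan, 165 x 165 mm, 124 mm above the table; the scale is fixed and its pan does not sink
- squeeze_bottle: loose red squeeze bottle with a nozzle, 64 mm across, 216 mm tall; origin at its underside, z up
- red_jar: loose spice jar with a red cap, 44 mm across, 105 mm tall; origin at its underside, z up
- deli_cup: loose white lidded deli cup, 74 mm across, 68 mm tall; origin at its underside, z up

How it is judged:
By the outcome, as a careful person would: the job done as asked, in the order asked, and still so for the second after the job is handed in, with the robot touching nothing.
It also fails if it takes over 72 s, if anything falls off the work surface, if the arm or the gripper's body presses on something with over 40 N, if the wrist force passes 120 N, or if a joint passes its speed limit or range.

## Working session

There is one attempt and no reset: what is moved stays moved. The work goes in short steps, Python scripts to look and compute and a tool call to move; the robot and the scene stay as the last step left them, time stands still between calls to the robot, and variables do not carry over. Pictures are saved under pics/ and viewed, and the job is handed in when it is done.

Besides the shell and the picture viewer there is one more tool, called after "Call:" by a JSON object that holds its "name" and its "arguments". arm_command: Moves the arm, as the interface text tells. Its arguments: {"type":"object","properties":{"motion":{"type":"array","items":{"type":"object","properties":{"x":{"type":"number"},"y":{"type":"number"},"z":{"type":"number"},"roll":{"type":"number"},"fingers":{"type":"number"}}}}},"required":["motion"]}

```bash
mkdir -p pics; python3 - <<'E'
from workcell import get_obs,camera
import cv2
o=get_obs();print(o)
for n in ["scene","top","wrist"]:
    c=camera(n);cv2.imwrite(f"pics/{n}0.png",c["frame"][:,:,::-1]);print(n,c["intrinsics"],c["rvec"],c["tvec"])
E
```

```text
{'clock': 0.0, 'joint_pos': array([-1.31701501e+00,  2.41383882e-01,  3.69349242e-03,  1.33517209e+00,
       -9.98223371e-06,  1.57081706e+00]), 'joint_vel': array([-0.00043916, -0.00019075, -0.00308056, -0.00130907, -0.00128336,
       -0.00118081]), 'tau': array([-5.34280516e-04, -3.72317004e+01,  2.52410710e+01,  1.68775331e-02,
       -8.50356832e-05, -1.10950204e-06]), 'eef_pos': array([ 0.12537039, -0.48337024,  0.23041574]), 'tool_rot': array([-0.70132637, -0.09020152,  0.70151827, -0.08875317]), 'ft_force': array([-0.17697422, -0.34897836, -0.83160593]), 'ft_torque': array([0.00394503, 0.0062831 , 0.00915931]), 'grip_width': 0.0853531599802066}
scene [[458.81126611   0.         326.61316873]
 [  0.         458.81126611 197.09612597]
 [  0.           0.           1.        ]] [ 1.98053702 -0.02369872 -0.0138495 ] [-0.47916484  0.12814251  1.04696229]
top [[516.22888749   0.         322.73385894]
 [  0.         516.22888749 201.67419035]
 [  0.           0.           1.        ]] [ 2.13507739 -2.19350469  0.13818364] [0.07236744 0.46891809 1.16258821]
wrist [[322.77992062   0.         320.65864917]
 [  0.         322.77992062 199.43209372]
 [  0.           0.           1.        ]] [-2.29321112  1.77331926  0.26439066] [-0.49906757 -0.03795592  0.37881429]
```

View pics/scene0.png

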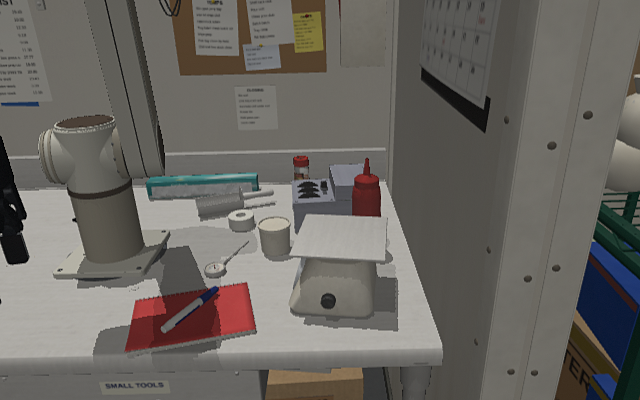

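View pics/top0.png

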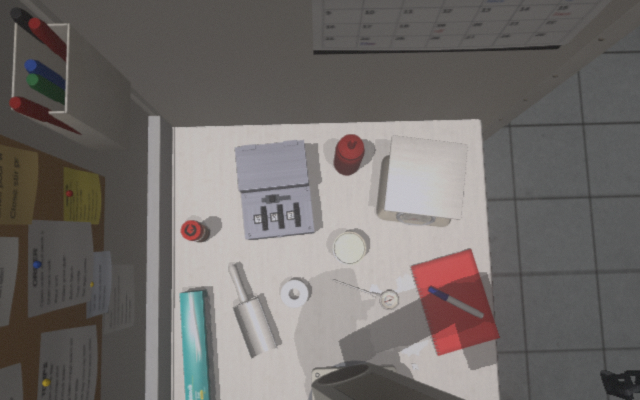

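View pics/wrist0.png

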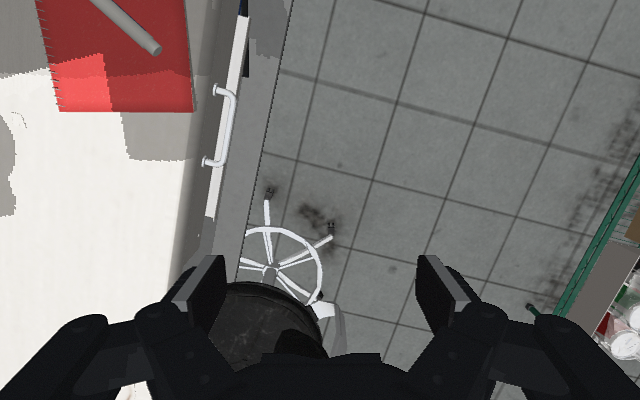

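```bash
cat > h.py <<'E'
import numpy as np,cv2
from workcell import get_obs,camera
from scipy.spatial.transform import Rotation as R
def unproj(c,uv,z):
    Rm=cv2.Rodrigues(np.array(c["rvec"]))[0];t=np.array(c["tvec"]);K=c["intrinsics"]
    d=Rm.T@np.linalg.inv(K)@np.array([uv[0],uv[1],1.]);o=-Rm.T@t
    return o+d*(z-o[2])/d[2]
def proj(c,P):
    return cv2.projectPoints(np.array(P,float).reshape(-1,3),np.array(c["rvec"]),np.array(c["tvec"]),c["intrinsics"],None)[0].reshape(-1,2)
def crop(c,box,s,name):
    x0,y0,x1,y1=box
    cv2.imwrite("pics/"+name,cv2.resize(c["frame"][y0:y1,x0:x1,::-1],None,fx=s,fy=s,interpolation=cv2.INTER_CUBIC))
E
python3 - <<'E'
from h import *
c=camera("top")
crop(c,(225,125,325,250),4.8,"t1.png")
crop(c,(330,120,480,230),5,"t2.png")
for n,uv,z in [("pan corners",(391,136),.124),("p",(467,145),.124),("p",(461,219),.124),("p",(385,209),.124),("safe fl",(244,239),.08),("safe fr",(314,233),.08),("bl",(236,147),.118),("br",(306,141),.118)]: print(n,unproj(c,uv,z))
E
```

```text
pan corners [ 0.59761822 -0.09006528  0.124     ]
p [ 0.5736618  -0.25272786  0.124     ]
p [ 0.41461538 -0.23036114  0.124     ]
p [ 0.44012945 -0.07055603  0.124     ]
safe fl [0.38703659 0.23423117 0.08      ]
safe fr [0.39599856 0.08123124 0.08      ]
bl [0.58343972 0.2441251  0.118     ]
br [0.59276697 0.09314288 0.118     ]
```

View pics/t1.png

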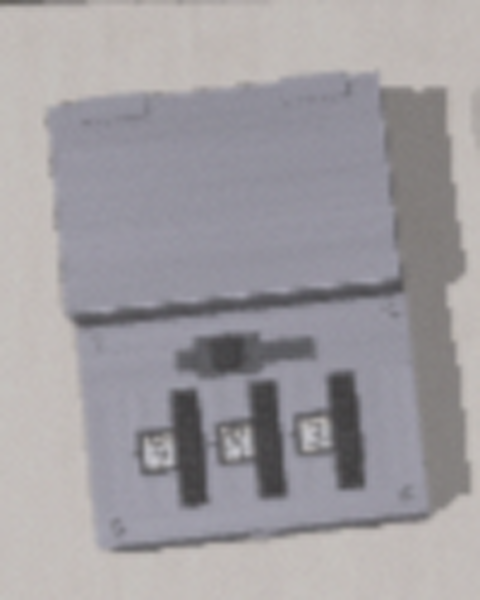

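View pics/t2.png

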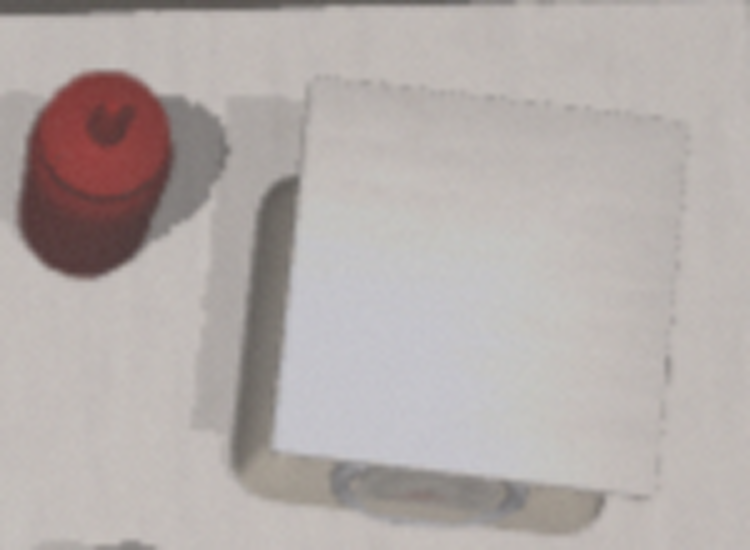

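```bash
python3 - <<'E'
from h import *
o=get_obs();print(R.from_quat(o["tool_rot"]).as_matrix().round(3))
c=camera("top")
f=lambda u,v:(225+u/4.8-.4,125+v/4.8-.4)
for n,p,z in [("fl",(108,550),.08),("fr",(430,513),.08),("lid fl",(75,315),.1),("w1",(190,447),.092),("w2",(268,440),.092),("w3",(346,430),.092),("bolt",(227,350),.097),("bl",(48,108),.118),("br",(378,72),.118)]: print(n,unproj(c,f(*p),z).round(4))
print("bottle",unproj(c,(350,142),.2),"jar",unproj(c,(193,232),.105),"cup",unproj(c,(350,244),.068))
w=camera("wrist");Rm=cv2.Rodrigues(w["rvec"])[0];print("wristcam pos",-Rm.T@w["tvec"],"axes",Rm.round(3))
E
```

```text
[[-0.     0.251 -0.968]
 [ 0.001 -0.968 -0.251]
 [-1.    -0.001  0.   ]]
fl [0.3865 0.2275 0.08  ]
fr [0.3993 0.0807 0.08  ]
lid fl [0.4918 0.2385 0.1   ]
w1 [0.4313 0.1883 0.092 ]
w2 [0.4336 0.1531 0.092 ]
w3 [0.4372 0.1177 0.092 ]
bolt [0.4745 0.1705 0.097 ]
bl [0.5833 0.2471 0.118 ]
br [0.596  0.0988 0.118 ]
bottle [0.56873815 0.00378268 0.2       ] jar [0.4036509  0.33925836 0.105     ] cup [0.3703005  0.00256543 0.068     ]
wristcam pos [ 0.19655364 -0.46547992  0.37300651] axes [[ 0.251 -0.968 -0.001]
 [-0.926 -0.241  0.289]
 [-0.28  -0.072 -0.957]]
```

Call:
{"name": "arm_command", "arguments": {"motion": [{"z":-0.04,"roll":0.084,"fingers":0},{"z":-0.04,"roll":0.084,"fingers":0},{"y":-0.037,"z":-0.013,"fingers":0},{"y":-0.037,"z":-0.013,"fingers":0},{"y":-0.037,"z":-0.013,"fingers":0},{"y":-0.037,"z":-0.013,"fingers":0},{"y":-0.037,"z":-0.013,"fingers":0},{"y":-0.037,"z":-0.013,"fingers":0},{"y":-0.037,"z":-0.013,"fingers":0},{"y":-0.037,"z":-0.013,"fingers":0},{"y":-0.037,"z":-0.013,"fingers":0},{"y":-0.037,"z":-0.013,"fingers":0},{"y":-0.037,"z":-0.013,"fingers":0},{"y":-0.037,"z":-0.013,"x":0.016,"fingers":0},{"y":-0.037,"z":-0.013,"x":0.016,"fingers":0},{"y":-0.037,"z":-0.013,"x":0.016,"fingers":0},{"y":-0.037,"z":-0.013,"x":0.016,"fingers":0},{"x":0.016,"fingers":0}]}}

```text
schema error: expected keys x, y, z, roll, fingers
```

```bash
python3 - <<'E'
from h import *
o=get_obs();print(o["clock"],o["eef_pos"],R.from_quat(o["tool_rot"]).as_matrix().round(3),o["ft_force"],o["grip_width"])
w=camera("wrist");cv2.imwrite("pics/w1.png",w["frame"][:,:,::-1])
E
```

```text
0.3 [ 0.12547141 -0.48376623  0.23098038] [[-0.     0.251 -0.968]
 [ 0.001 -0.968 -0.251]
 [-1.    -0.001 -0.   ]] [ 0.15423632  1.24259134 -0.92373178] 0.08523465175746844
```

View pics/w1.png

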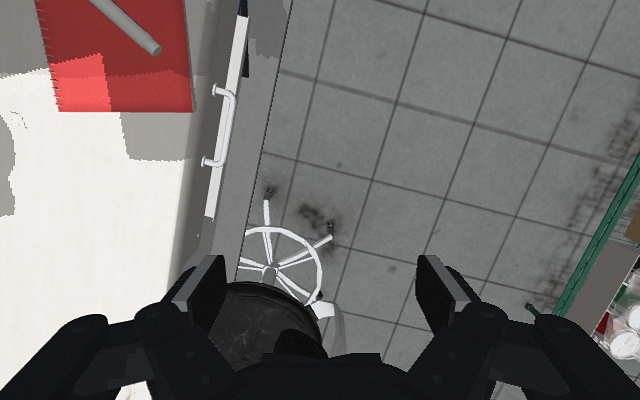

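All five keys are needed in each row; resend.

Call:
{"name": "arm_command", "arguments": {"motion": [{"x":0,"y":0,"z":-0.04,"roll":0.084,"fingers":0},{"x":0,"y":0,"z":-0.04,"roll":0.084,"fingers":0},{"x":0,"y":-0.037,"z":-0.013,"roll":0,"fingers":0},{"x":0,"y":-0.037,"z":-0.013,"roll":0,"fingers":0},{"x":0,"y":-0.037,"z":-0.013,"roll":0,"fingers":0},{"x":0,"y":-0.037,"z":-0.013,"roll":0,"fingers":0},{"x":0,"y":-0.037,"z":-0.013,"roll":0,"fingers":0},{"x":0,"y":-0.037,"z":-0.013,"roll":0,"fingers":0},{"x":0,"y":-0.037,"z":-0.013,"roll":0,"fingers":0},{"x":0,"y":-0.037,"z":-0.013,"roll":0,"fingers":0},{"x":0,"y":-0.037,"z":-0.013,"roll":0,"fingers":0},{"x":0,"y":-0.037,"z":-0.013,"roll":0,"fingers":0},{"x":0,"y":-0.037,"z":-0.013,"roll":0,"fingers":0},{"x":0.016,"y":-0.037,"z":-0.013,"roll":0,"fingers":0},{"x":0.016,"y":-0.037,"z":-0.013,"roll":0,"fingers":0},{"x":0.016,"y":-0.037,"z":-0.013,"roll":0,"fingers":0},{"x":0.016,"y":-0.037,"z":-0.013,"roll":0,"fingers":0},{"x":0.016,"y":0,"z":0,"roll":0,"fingers":0}]}}

```text
clock: 1.85
eef_pos: [0.3731, 0.0626, 0.1559]
tool_rot: [0.712, 0.063, -0.699, 0.031]
ft_force: [0.9, -0.5, -0.2]
grip_width: 0.0
```

```bash
python3 - <<'E'
from h import *
o=get_obs();print(o["clock"],o["eef_pos"],R.from_quat(o["tool_rot"]).as_matrix().round(3),o["ft_force"],o["grip_width"])
w=camera("wrist");cv2.imwrite("pics/w2.png",w["frame"][:,:,::-1])
E
```

```text
1.85 [0.3731176  0.06259792 0.15591481] [[ 0.015  0.133 -0.991]
 [ 0.046 -0.99  -0.132]
 [-0.999 -0.043 -0.021]] [ 0.90488398 -0.48728499 -0.20034861] 1.6589275013424594e-05
```

View pics/w2.png

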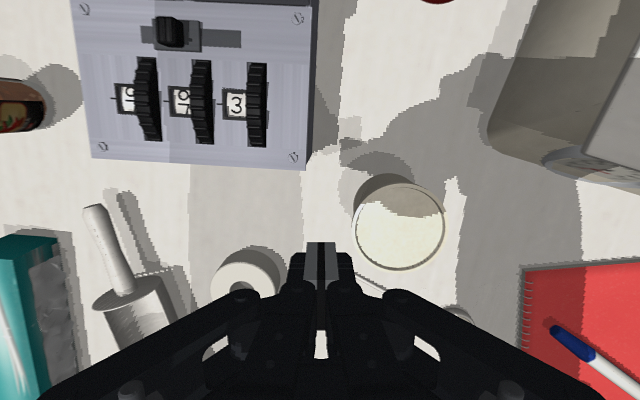

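```bash
python3 - <<'E'
from h import *
o=get_obs();print(o["clock"],R.from_quat(o["tool_rot"]).as_matrix().round(3),o["joint_vel"].round(3),o["joint_pos"].round(3))
w=camera("wrist");crop(w,(70,0,320,180),3.2,"w3.png")
o=get_obs();print(o["clock"],o["eef_pos"],R.from_quat(o["tool_rot"]).as_matrix().round(3),o["joint_vel"].round(3))
E
```

```text
1.9 [[ 0.008  0.131 -0.991]
 [ 0.044 -0.99  -0.131]
 [-0.999 -0.043 -0.014]] [-0.033 -0.031 -0.011  0.124 -0.018  0.001] [ 0.13   0.04  -0.448  1.069  0.043  3.141]
1.95 [0.36871281 0.0605861  0.15368467] [[ 0.006  0.13  -0.992]
 [ 0.043 -0.991 -0.129]
 [-0.999 -0.042 -0.012]] [-0.029 -0.037  0.036  0.06  -0.006  0.001]
```

View pics/w3.png

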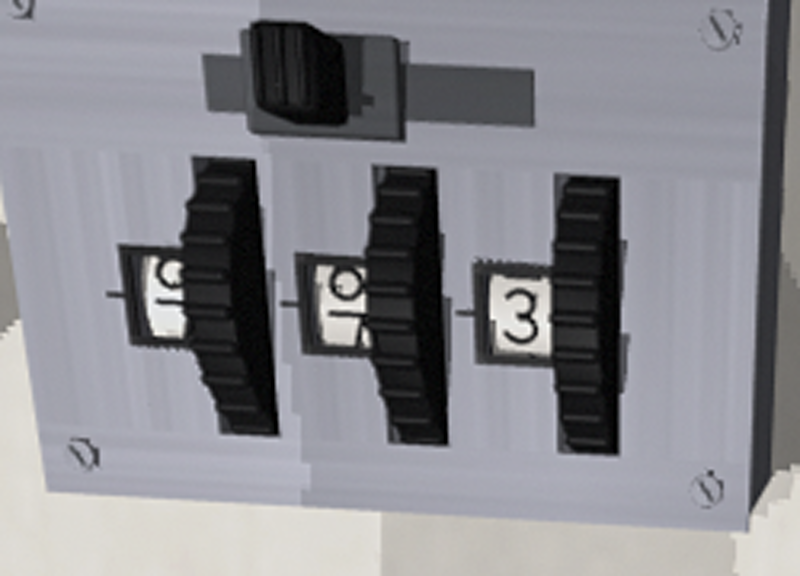

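Call:
{"name": "arm_command", "arguments": {"motion": [{"x":0,"y":0,"z":0,"roll":0.04,"fingers":0}]}}

```text
clock: 2.03
eef_pos: [0.369, 0.0523, 0.1537]
tool_rot: [0.708, 0.054, -0.704, 0.018]
ft_force: [0.0, -0.8, -0.2]
grip_width: -0.0002
```

```bash
cat > s.py <<'E'
from h import *
o=get_obs();print(o["clock"],o["eef_pos"].round(4),"F",o["ft_force"].round(1),"w",round(o["grip_width"],4));print(R.from_quat(o["tool_rot"]).as_matrix().round(3),o["joint_pos"].round(4))
E
python3 s.py
```

```text
2.0333 [0.369  0.0523 0.1537] F [ 0.  -0.8 -0.2] w -0.0002
[[ 0.004  0.101 -0.995]
 [ 0.051 -0.994 -0.101]
 [-0.999 -0.05  -0.009]] [ 0.1     0.0382 -0.4469  1.0769  0.0501  3.1406]
```

Call:
{"name": "arm_command", "arguments": {"motion": [{"x":0,"y":0,"z":0,"roll":-0.125,"fingers":0},{"x":0,"y":0,"z":0,"roll":-0.125,"fingers":0},{"x":0,"y":0,"z":0,"roll":-0.125,"fingers":0},{"x":0,"y":0,"z":0,"roll":-0.125,"fingers":0},{"x":0,"y":0,"z":0,"roll":-0.125,"fingers":0},{"x":0,"y":0,"z":0,"roll":-0.125,"fingers":0},{"x":0,"y":0,"z":0,"roll":-0.125,"fingers":0},{"x":0,"y":0,"z":0,"roll":-0.125,"fingers":0},{"x":0,"y":0,"z":0,"roll":-0.125,"fingers":0},{"x":0,"y":0,"z":0,"roll":-0.125,"fingers":0},{"x":0,"y":0,"z":0,"roll":-0.125,"fingers":0},{"x":0,"y":0,"z":0,"roll":-0.125,"fingers":0},{"x":0,"y":0,"z":0,"roll":-0.125,"fingers":0},{"x":0,"y":0,"z":0,"roll":-0.125,"fingers":0},{"x":0,"y":0,"z":0,"roll":-0.125,"fingers":0},{"x":0,"y":0,"z":0,"roll":-0.125,"fingers":0},{"x":0,"y":0,"z":0,"roll":-0.125,"fingers":0},{"x":0,"y":0,"z":0,"roll":-0.125,"fingers":0},{"x":0,"y":0,"z":0,"roll":-0.125,"fingers":0},{"x":0,"y":0,"z":0,"roll":-0.125,"fingers":0}]}}

```text
clock: 3.7
eef_pos: [0.3685, 0.0391, 0.1743]
tool_rot: [0.206, 0.679, -0.17, 0.684]
ft_force: [-0.9, -0.0, -0.1]
grip_width: 0.0002
```

```bash
python3 s.py
```

```text
3.7 [0.3685 0.0391 0.1743] F [-0.9 -0.  -0.1] w 0.0002
[[ 0.021  0.512  0.859]
 [ 0.046  0.858 -0.512]
 [-0.999  0.05  -0.005]] [ 0.0694  0.0023 -0.4259  1.1183  0.0444  0.6078]
```

Call:
{"name": "arm_command", "arguments": {"motion": [{"x":0,"y":0,"z":0,"roll":-0.125,"fingers":0},{"x":0,"y":0,"z":0,"roll":-0.125,"fingers":0},{"x":0,"y":0,"z":0,"roll":-0.125,"fingers":0},{"x":0,"y":0,"z":0,"roll":-0.125,"fingers":0},{"x":0,"y":0,"z":0,"roll":-0.123,"fingers":0},{"x":0.006,"y":0.018,"z":0.019,"roll":0,"fingers":0},{"x":0.006,"y":0.018,"z":0.019,"roll":0,"fingers":0},{"x":0.006,"y":0.018,"z":0.019,"roll":0,"fingers":0},{"x":0.006,"y":0.018,"z":0.019,"roll":0,"fingers":0},{"x":0,"y":0,"z":0,"roll":0,"fingers":0}]}}

```text
clock: 4.53
eef_pos: [0.4416, 0.1138, 0.1673]
tool_rot: [-0.013, 0.693, 0.044, 0.719]
ft_force: [1.3, -0.3, 0.5]
grip_width: -0.0001
```

```bash
python3 s.py; python3 - <<'E'
from h import *
w=camera("wrist");cv2.imwrite("pics/w4.png",w["frame"][:,:,::-1])
E
```

```text
4.5333 [0.4416 0.1138 0.1673] F [ 1.3 -0.3  0.5] w -0.0001
[[ 0.035 -0.081  0.996]
 [ 0.044  0.996  0.079]
 [-0.998  0.041  0.039]] [ 0.2289  0.1606 -0.2697  1.0961  0.035   0.1493]
```

View pics/w4.png

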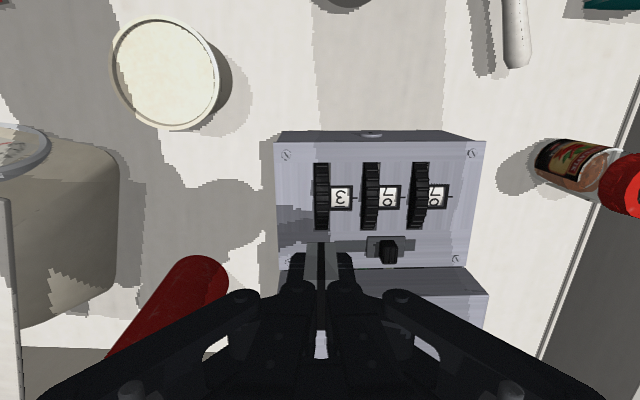

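```bash
python3 - <<'E'
from h import *
w=camera("wrist");f=w["frame"][120:300,270:490,::-1][::-1,::-1]
cv2.imwrite("pics/w5.png",cv2.resize(f,None,fx=3.3,fy=3.3,interpolation=cv2.INTER_CUBIC))
E
python3 s.py
```

```text
4.6333 [0.4389 0.1117 0.1673] F [-0.8  0.9  0.3] w -0.0001
[[ 0.032 -0.08   0.996]
 [ 0.042  0.996  0.079]
 [-0.999  0.04   0.036]] [ 0.2265  0.1571 -0.2738  1.0988  0.0339  0.1478]
```

View pics/w5.png

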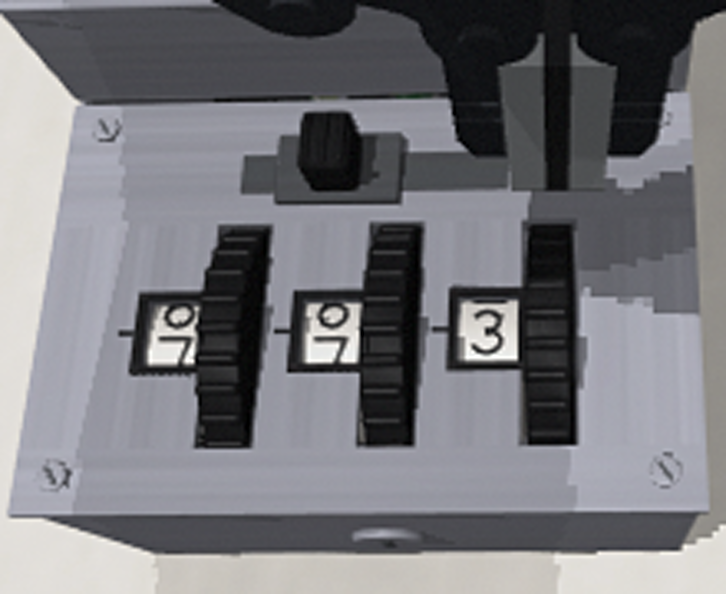

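```bash
python3 - <<'E'
from h import *
w=camera("wrist")
for n,u,v,z in [("w3",550,333,.092),("win1",175,335,.08),("win2",330,332,.08),("win3",486,330,.08),("bolt",328,150,.097),("FL",10,515,.08),("FR",710,512,.08),("BL",80,103,.08)]:
    print(n,unproj(w,(270+(726-u)/3.3-.3,120+(594-v)/3.3-.3),z).round(4))
print(proj(w,[get_obs()["eef_pos"]]))
E
```

```text
w3 [0.4325 0.1158 0.092 ]
win1 [0.4303 0.202  0.08  ]
win2 [0.4334 0.1665 0.08  ]
win3 [0.4362 0.1311 0.08  ]
bolt [0.4704 0.1683 0.097 ]
FL [0.3871 0.2301 0.08  ]
FR [0.3989 0.0796 0.08  ]
BL [0.4885 0.2378 0.08  ]
[[319.96243838 258.7335378 ]]
```

Call:
{"name": "arm_command", "arguments": {"motion": [{"x":0.017,"y":0.0008,"z":0.0018,"roll":0,"fingers":0},{"x":0.017,"y":0.0008,"z":0.0018,"roll":0,"fingers":0},{"x":0.017,"y":0.0008,"z":0.0018,"roll":0,"fingers":0},{"x":0.017,"y":0.0008,"z":0.0018,"roll":0,"fingers":0},{"x":0,"y":0,"z":0,"roll":0,"fingers":0}]}}

```text
clock: 5.1
eef_pos: [0.446, 0.113, 0.1024]
tool_rot: [-0.011, 0.693, 0.039, 0.72]
ft_force: [-0.9, -0.5, 0.4]
grip_width: 0.0001
```

```bash
python3 s.py
```

```text
5.1 [0.446  0.113  0.1024] F [-0.9 -0.5  0.4] w 0.0001
[[ 0.037 -0.072  0.997]
 [ 0.042  0.997  0.07 ]
 [-0.998  0.039  0.04 ]] [ 0.2268  0.2327 -0.3661  0.9265  0.0322  0.1563]
```

Now press down: y +4 mm, then down in small steps.

Call:
{"name": "arm_command", "arguments": {"motion": [{"x":0.006,"y":0.005,"z":0,"roll":-0.01,"fingers":0},{"x":0.004,"y":0,"z":0,"roll":0,"fingers":0},{"x":0.003,"y":0,"z":0,"roll":0,"fingers":0}]}}

```text
clock: 5.35
eef_pos: [0.4458, 0.1169, 0.0916]
tool_rot: [-0.014, 0.692, 0.042, 0.721]
ft_force: [-1.0, -1.2, 13.0]
grip_width: -0.0
```

```bash
python3 s.py
```

```text
5.35 [0.4458 0.1169 0.0916] F [-1.  -1.2 13. ] w -0.0
[[ 0.039 -0.08   0.996]
 [ 0.042  0.996  0.078]
 [-0.998  0.038  0.042]] [ 0.2359  0.2455 -0.3819  0.8956  0.0313  0.1579]
```

Call:
{"name": "arm_command", "arguments": {"motion": [{"x":0.002,"y":0,"z":-0.005,"roll":0,"fingers":0},{"x":0.002,"y":0,"z":-0.005,"roll":0,"fingers":0}]}}

```text
clock: 5.52
eef_pos: [0.4424, 0.1168, 0.0919]
tool_rot: [-0.013, 0.687, 0.042, 0.726]
ft_force: [1.2, -1.4, 5.4]
grip_width: -0.0001
```

```bash
python3 s.py
```

```text
5.5167 [0.4424 0.1168 0.0919] F [ 1.2 -1.4  5.4] w -0.0001
[[ 0.053 -0.079  0.995]
 [ 0.043  0.996  0.077]
 [-0.998  0.038  0.057]] [ 0.2389  0.2292 -0.4043  0.8751  0.0289  0.1617]
```

Call:
{"name": "arm_command", "arguments": {"motion": [{"x":0.0025,"y":0,"z":-0.008,"roll":0,"fingers":0},{"x":0.0025,"y":0,"z":-0.008,"roll":0,"fingers":0},{"x":0.0025,"y":0,"z":-0.006,"roll":0,"fingers":0}]}}

```text
clock: 5.77
eef_pos: [0.4294, 0.1158, 0.0907]
tool_rot: [-0.012, 0.679, 0.042, 0.733]
ft_force: [-0.4, -1.3, 8.3]
grip_width: 0.0002
```

```bash
python3 s.py; python3 - <<'E'
from h import *
w=camera("wrist");f=w["frame"][100:360,240:540,::-1][::-1,::-1]
cv2.imwrite("pics/w6.png",cv2.resize(f,None,fx=2.6,fy=2.3,interpolation=cv2.INTER_CUBIC))
E
```

```text
5.7667 [0.4294 0.1158 0.0907] F [-0.4 -1.3  8.3] w 0.0002
[[ 0.075 -0.078  0.994]
 [ 0.044  0.996  0.075]
 [-0.996  0.038  0.078]] [ 0.2466  0.1929 -0.458   0.8362  0.0247  0.1708]
```

View pics/w6.png

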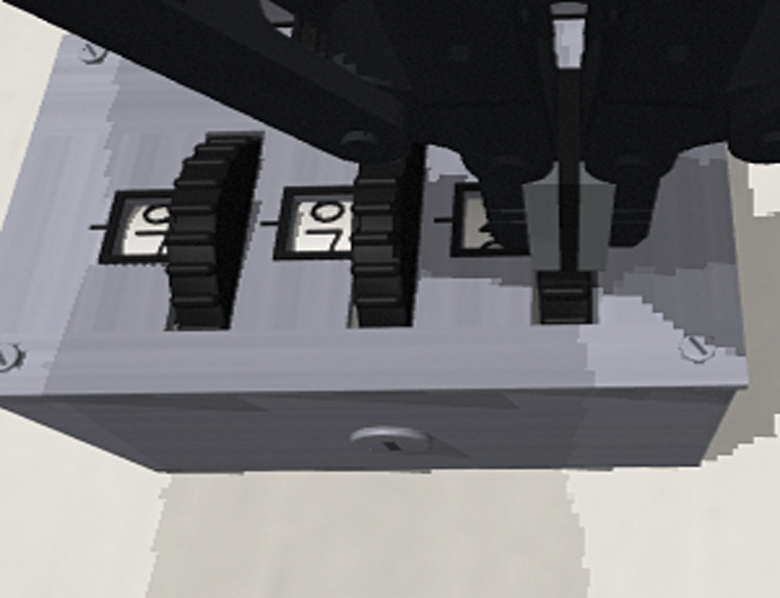

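Call:
{"name": "arm_command", "arguments": {"motion": [{"x":0.0025,"y":0,"z":-0.007,"roll":0,"fingers":0},{"x":0.002,"y":0,"z":-0.003,"roll":0,"fingers":0},{"x":-0.02,"y":0,"z":0.001,"roll":0,"fingers":0},{"x":-0.02,"y":0,"z":0.01,"roll":0,"fingers":0},{"x":-0.01,"y":0,"z":0.015,"roll":0,"fingers":0},{"x":0,"y":0,"z":0,"roll":0,"fingers":0}]}}

```text
clock: 6.32
eef_pos: [0.4414, 0.1145, 0.1432]
tool_rot: [-0.012, 0.676, 0.042, 0.735]
ft_force: [1.8, 0.9, 0.4]
grip_width: -0.0001
```

```bash
python3 s.py; python3 - <<'E'
from h import *
w=camera("wrist");f=w["frame"][100:360,240:540,::-1][::-1,::-1]
cv2.imwrite("pics/w7.png",cv2.resize(f,None,fx=2.6,fy=2.3,interpolation=cv2.INTER_CUBIC))
E
python3 s.py
```

```text
6.3167 [0.4414 0.1145 0.1432] F [1.8 0.9 0.4] w -0.0001
[[ 0.081 -0.079  0.994]
 [ 0.045  0.996  0.075]
 [-0.996  0.039  0.085]] [ 0.2374  0.1488 -0.3557  0.9766  0.0247  0.1613]
6.3667 [0.4395 0.1142 0.1419] F [-1.1  0.7  0.1] w 0.0
[[ 0.078 -0.079  0.994]
 [ 0.044  0.996  0.075]
 [-0.996  0.038  0.081]] [ 0.2377  0.1487 -0.3592  0.9763  0.0248  0.1615]
```

View pics/w7.png

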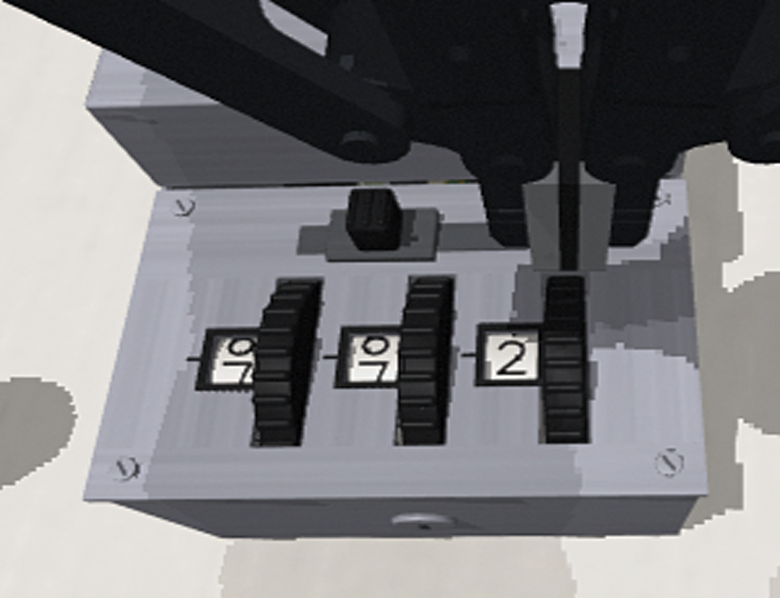

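Call:
{"name": "arm_command", "arguments": {"motion": [{"x":0.005,"y":0.014,"z":-0.005,"roll":0,"fingers":0},{"x":0.005,"y":0.014,"z":-0.005,"roll":0,"fingers":0},{"x":0.012,"y":0.01,"z":-0.004,"roll":0,"fingers":0},{"x":0.014,"y":0,"z":0,"roll":0,"fingers":0},{"x":0.01,"y":0,"z":0,"roll":0,"fingers":0},{"x":0,"y":0,"z":0,"roll":0,"fingers":0}]}}

```text
clock: 6.87
eef_pos: [0.4196, 0.1529, 0.0908]
tool_rot: [-0.013, 0.68, 0.041, 0.732]
ft_force: [-0.6, 0.1, -0.4]
grip_width: -0.0003
```

```bash
python3 s.py
```

```text
6.8667 [0.4196 0.1529 0.0908] F [-0.6  0.1 -0.4] w -0.0003
[[ 0.072 -0.077  0.994]
 [ 0.043  0.996  0.074]
 [-0.997  0.037  0.075]] [ 0.3383  0.1972 -0.4515  0.8401  0.0164  0.2631]
```

Call:
{"name": "arm_command", "arguments": {"motion": [{"x":0.0025,"y":0,"z":0.006,"roll":0,"fingers":0},{"x":0.0025,"y":0,"z":0.006,"roll":0,"fingers":0},{"x":0.0025,"y":0,"z":0.006,"roll":0,"fingers":0}]}}

```text
clock: 7.12
eef_pos: [0.4406, 0.1548, 0.0919]
tool_rot: [-0.013, 0.677, 0.041, 0.735]
ft_force: [-2.4, -1.8, 9.2]
grip_width: -0.0001
```

```bash
python3 s.py
```

```text
7.1167 [0.4406 0.1548 0.0919] F [-2.4 -1.8  9.2] w -0.0001
[[ 0.081 -0.078  0.994]
 [ 0.044  0.996  0.074]
 [-0.996  0.037  0.084]] [ 0.3279  0.2264 -0.4103  0.8431  0.0152  0.2522]
```

```bash
cat > wv.py <<'E'
import sys
from h import *
w=camera("wrist");f=w["frame"][100:360,240:540,::-1][::-1,::-1]
cv2.imwrite("pics/"+sys.argv[1],cv2.resize(f,None,fx=2.6,fy=2.3,interpolation=cv2.INTER_CUBIC))
E
python3 wv.py w8.png; python3 s.py
```

```text
7.1667 [0.4425 0.155  0.092 ] F [ 1.  -1.3  9.8] w -0.0
[[ 0.084 -0.078  0.993]
 [ 0.044  0.996  0.074]
 [-0.996  0.038  0.087]] [ 0.3274  0.2279 -0.4082  0.8411  0.0148  0.2521]
```

View pics/w8.png

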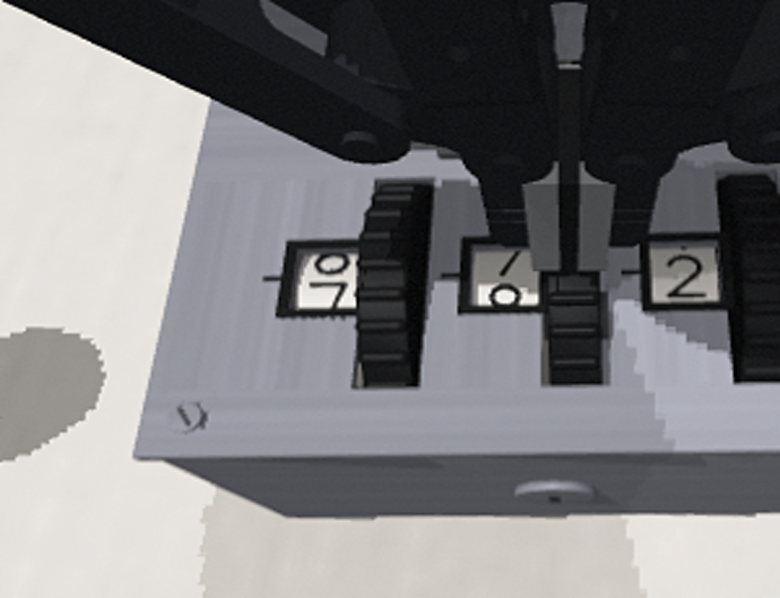

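Call:
{"name": "arm_command", "arguments": {"motion": [{"x":0.0025,"y":0,"z":-0.006,"roll":0,"fingers":0},{"x":0.0025,"y":0,"z":-0.006,"roll":0,"fingers":0},{"x":0.002,"y":0,"z":-0.001,"roll":0,"fingers":0}]}}

```text
clock: 7.42
eef_pos: [0.4389, 0.1547, 0.092]
tool_rot: [-0.011, 0.668, 0.041, 0.743]
ft_force: [-1.9, -1.2, 9.2]
grip_width: 0.0003
```

```bash
python3 s.py;python3 wv.py w9.png; python3 s.py
```

```text
7.4167 [0.4389 0.1547 0.092 ] F [-1.9 -1.2  9.2] w 0.0003
[[ 0.103 -0.075  0.992]
 [ 0.046  0.996  0.071]
 [-0.994  0.038  0.106]] [ 0.3324  0.2087 -0.4366  0.8125  0.0098  0.2597]
7.4667 [0.4392 0.1547 0.0919] F [-0.2 -1.7 10.8] w 0.0002
[[ 0.104 -0.075  0.992]
 [ 0.046  0.996  0.071]
 [-0.994  0.038  0.107]] [ 0.3323  0.2089 -0.4365  0.8119  0.0097  0.2597]
```

View pics/w9.png

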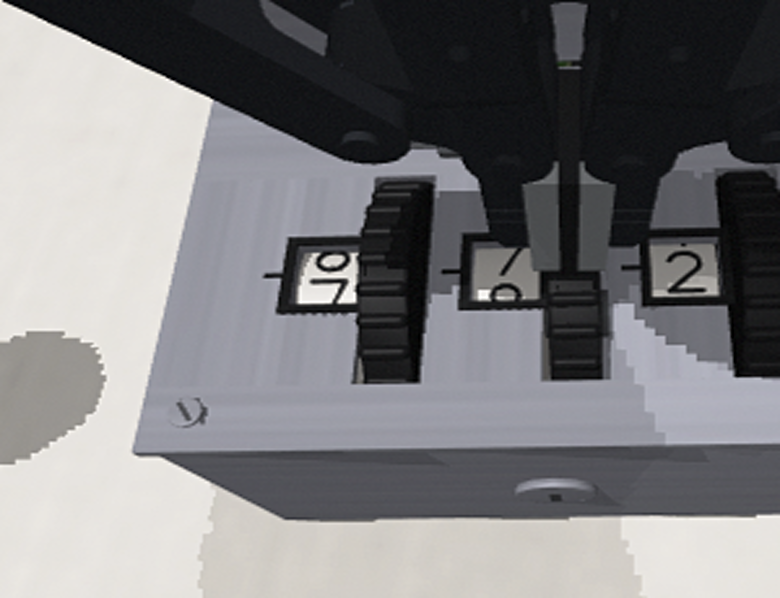

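Call:
{"name": "arm_command", "arguments": {"motion": [{"x":-0.01,"y":0,"z":-0.001,"roll":0,"fingers":0},{"x":-0.015,"y":0.01,"z":0,"roll":0,"fingers":0},{"x":0,"y":0.012,"z":0,"roll":0,"fingers":0},{"x":0,"y":0.01,"z":0,"roll":0,"fingers":0}]}}

```text
clock: 7.8
eef_pos: [0.4332, 0.1835, 0.1204]
tool_rot: [-0.009, 0.668, 0.038, 0.743]
ft_force: [0.4, 0.1, 0.1]
grip_width: -0.0003
```

```bash
python3 s.py;python3 wv.py w10.png; python3 s.py
```

```text
7.8 [0.4332 0.1835 0.1204] F [0.4 0.1 0.1] w -0.0003
[[ 0.105 -0.069  0.992]
 [ 0.045  0.997  0.065]
 [-0.993  0.038  0.108]] [ 4.003e-01  1.825e-01 -3.837e-01  8.902e-01  5.000e-04  3.329e-01]
7.85 [0.4337 0.1852 0.1208] F [-0.1  1.8  0.1] w 0.0001
[[ 0.106 -0.071  0.992]
 [ 0.047  0.997  0.067]
 [-0.993  0.04   0.109]] [ 0.4026  0.183  -0.3821  0.8894  0.0017  0.3335]
```

View pics/w10.png

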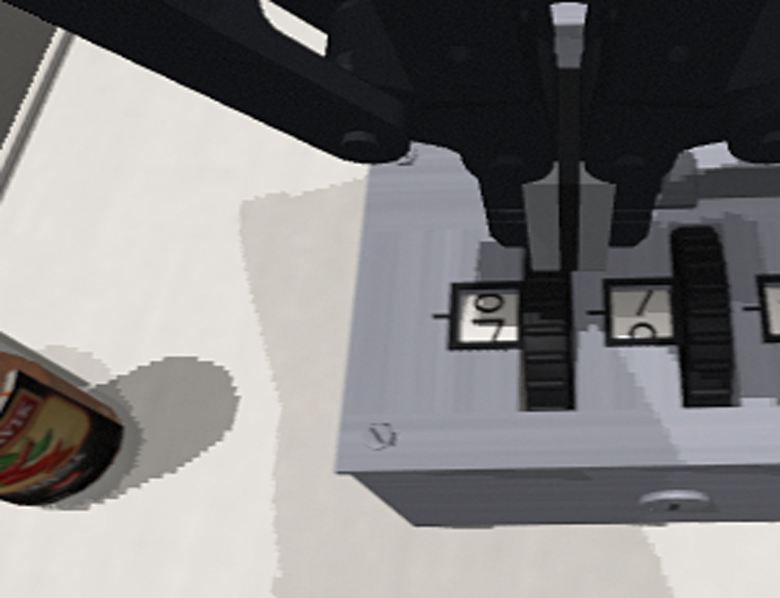

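```bash
python3 - <<'E'
from h import *
w=camera("wrist");f=w["frame"][170:250,240:380,::-1][::-1,::-1]
a=cv2.resize(f,None,fx=5,fy=5,interpolation=cv2.INTER_CUBIC)
t=camera("top");b=cv2.resize(t["frame"][190:240,240:320,::-1],None,fx=8,fy=8,interpolation=cv2.INTER_CUBIC)
cv2.imwrite("pics/z1.png",a);cv2.imwrite("pics/z2.png",b)
E
```

```text
(no output)
```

View pics/z1.png

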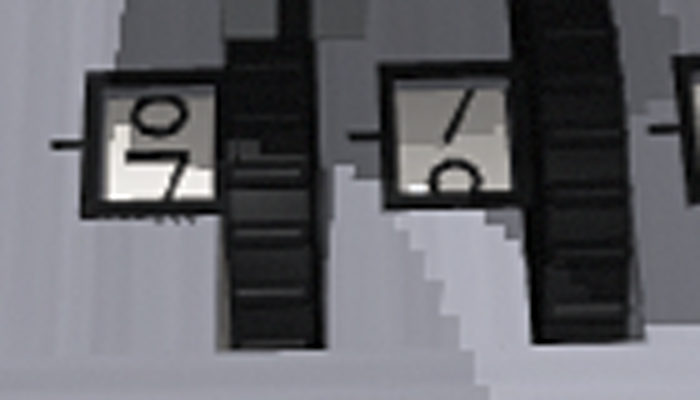

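View pics/z2.png

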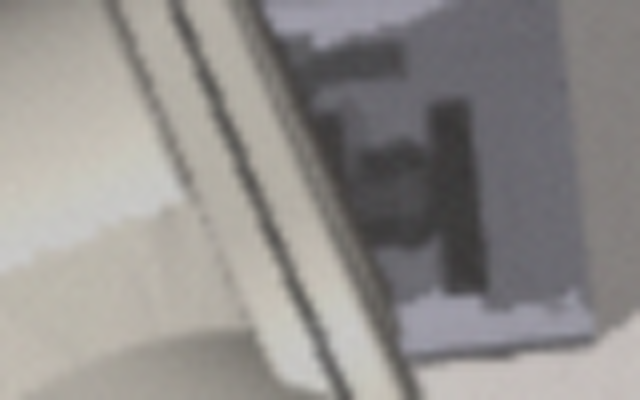

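Call:
{"name": "arm_command", "arguments": {"motion": [{"x":0.012,"y":0.001,"z":0.006,"roll":-0.008,"fingers":0},{"x":0.011,"y":0.001,"z":0.006,"roll":-0.008,"fingers":0},{"x":0.004,"y":0,"z":0,"roll":0,"fingers":0},{"x":0.003,"y":0,"z":-0.012,"roll":0,"fingers":0},{"x":0.003,"y":0,"z":-0.012,"roll":0,"fingers":0},{"x":0.003,"y":0,"z":-0.01,"roll":0,"fingers":0}]}}

```text
clock: 8.45
eef_pos: [0.4331, 0.1863, 0.0913]
tool_rot: [-0.014, 0.654, 0.043, 0.755]
ft_force: [0.9, -4.6, 18.2]
grip_width: -0.0
```

```bash
python3 s.py;python3 wv.py w11.png; python3 s.py
```

```text
8.45 [0.4331 0.1863 0.0913] F [ 0.9 -4.6 18.2] w -0.0
[[ 0.141 -0.084  0.986]
 [ 0.047  0.996  0.078]
 [-0.989  0.036  0.144]] [ 0.4152  0.1973 -0.4598  0.765  -0.0138  0.333 ]
8.5 [0.4313 0.1862 0.0909] F [-2.9 -3.7 23.8] w 0.0002
[[ 0.139 -0.084  0.987]
 [ 0.047  0.996  0.078]
 [-0.989  0.036  0.143]] [ 0.4158  0.1958 -0.4628  0.7652 -0.013   0.3332]
```

View pics/w11.png

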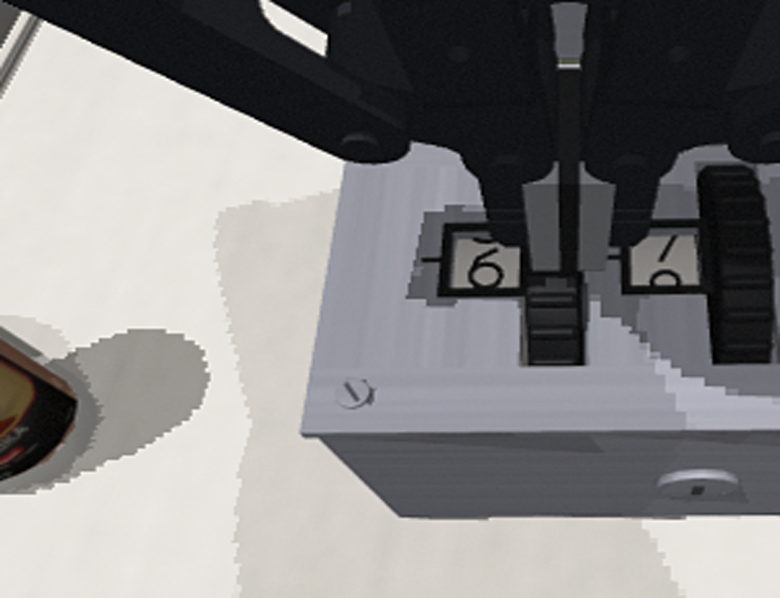

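Call:
{"name": "arm_command", "arguments": {"motion": [{"x":-0.015,"y":0,"z":0,"roll":0,"fingers":0},{"x":-0.015,"y":0,"z":-0.015,"roll":0,"fingers":0},{"x":-0.004,"y":0,"z":-0.025,"roll":0,"fingers":0},{"x":0,"y":0,"z":-0.025,"roll":0,"fingers":0},{"x":0.005,"y":0,"z":-0.01,"roll":0,"fingers":0},{"x":0,"y":0,"z":0,"roll":0,"fingers":0}]}}

```text
clock: 9.0
eef_pos: [0.3523, 0.1764, 0.1102]
tool_rot: [-0.012, 0.653, 0.041, 0.756]
ft_force: [0.0, -0.9, 0.2]
grip_width: -0.0003
```

```bash
python3 s.py;python3 wv.py w12.png; python3 s.py
```

```text
9.0 [0.3523 0.1764 0.1102] F [ 0.  -0.9  0.2] w -0.0003
[[ 0.143 -0.079  0.987]
 [ 0.046  0.996  0.073]
 [-0.989  0.035  0.146]] [ 0.4838  0.0251 -0.6023  0.7948 -0.0255  0.4059]
9.05 [0.3533 0.1766 0.1107] F [ 0.1 -0.1  0.5] w -0.0001
[[ 0.144 -0.078  0.986]
 [ 0.047  0.996  0.072]
 [-0.989  0.035  0.147]] [ 0.4833  0.0258 -0.6002  0.7952 -0.0256  0.4055]
```

View pics/w12.png

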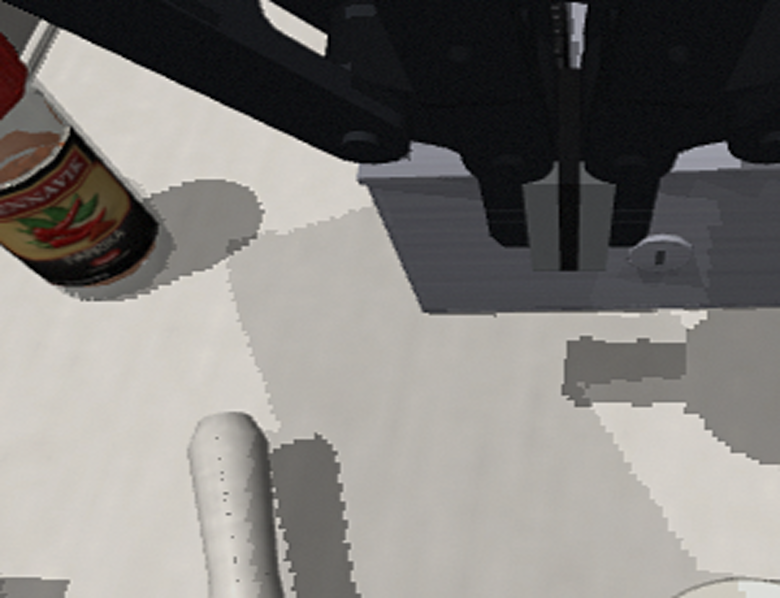

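Call:
{"name": "arm_command", "arguments": {"motion": [{"x":0.02,"y":0,"z":0,"roll":0,"fingers":0},{"x":0.02,"y":0.002,"z":0,"roll":0,"fingers":0},{"x":0.008,"y":0.002,"z":0.005,"roll":0,"fingers":0},{"x":0,"y":0,"z":0.008,"roll":0,"fingers":0},{"x":0,"y":0,"z":0.006,"roll":0,"fingers":0},{"x":0,"y":0,"z":0.006,"roll":0,"fingers":0}]}}

```text
clock: 9.55
eef_pos: [0.3835, 0.1846, 0.0651]
tool_rot: [-0.012, 0.658, 0.042, 0.752]
ft_force: [-28.4, 0.5, 16.0]
grip_width: 0.0001
```

```bash
python3 s.py
```

```text
9.55 [0.3835 0.1846 0.0651] F [-28.4   0.5  16. ] w 0.0001
[[ 0.131 -0.079  0.988]
 [ 0.047  0.996  0.073]
 [-0.99   0.037  0.134]] [ 0.46    0.1598 -0.5924  0.6802 -0.0159  0.3826]
```

Call:
{"name": "arm_command", "arguments": {"motion": [{"x":-0.002,"y":0,"z":0.004,"roll":0,"fingers":0},{"x":-0.002,"y":0,"z":0.004,"roll":0,"fingers":0},{"x":-0.002,"y":0,"z":0.004,"roll":0,"fingers":0}]}}

```text
clock: 9.8
eef_pos: [0.3826, 0.183, 0.0677]
tool_rot: [-0.013, 0.67, 0.042, 0.741]
ft_force: [-7.1, 2.1, -6.1]
grip_width: 0.0004
```

```bash
python3 s.py
```

```text
9.8 [0.3826 0.183  0.0677] F [-7.1  2.1 -6.1] w 0.0004
[[ 0.098 -0.081  0.992]
 [ 0.045  0.996  0.076]
 [-0.994  0.037  0.102]] [ 0.4479  0.1723 -0.5624  0.7279 -0.0024  0.369 ]
```

Call:
{"name": "arm_command", "arguments": {"motion": [{"x":-0.001,"y":0,"z":0.005,"roll":0,"fingers":0},{"x":-0.001,"y":0,"z":0.005,"roll":0,"fingers":0},{"x":-0.001,"y":0,"z":0.005,"roll":0,"fingers":0},{"x":-0.001,"y":0,"z":0.005,"roll":0,"fingers":0},{"x":-0.001,"y":0,"z":0.005,"roll":0,"fingers":0}]}}

```text
clock: 10.22
eef_pos: [0.382, 0.1829, 0.0682]
tool_rot: [-0.014, 0.693, 0.046, 0.72]
ft_force: [-12.1, 2.9, 1.8]
grip_width: 0.0003
```

```bash
python3 s.py
```

```text
10.2167 [0.382  0.1829 0.0682] F [-12.1   2.9   1.8] w 0.0003
[[ 0.036 -0.086  0.996]
 [ 0.046  0.995  0.084]
 [-0.998  0.043  0.04 ]] [ 0.4269  0.208  -0.5082  0.8025  0.0273  0.3427]
```

Call:
{"name": "arm_command", "arguments": {"motion": [{"x":-0.001,"y":0,"z":0.005,"roll":0,"fingers":0},{"x":-0.001,"y":0,"z":0.005,"roll":0,"fingers":0},{"x":-0.001,"y":0,"z":0.005,"roll":0,"fingers":0},{"x":-0.001,"y":0,"z":0.005,"roll":0,"fingers":0},{"x":-0.001,"y":0,"z":0.005,"roll":0,"fingers":0},{"x":0,"y":0,"z":-0.008,"roll":0,"fingers":0},{"x":-0.02,"y":0,"z":-0.002,"roll":0,"fingers":0},{"x":-0.02,"y":0,"z":0.012,"roll":0,"fingers":0},{"x":-0.01,"y":0,"z":0.02,"roll":0,"fingers":0},{"x":0,"y":0,"z":0.02,"roll":0,"fingers":0},{"x":0,"y":0,"z":0.01,"roll":0,"fingers":0}]}}

```text
clock: 11.13
eef_pos: [0.4378, 0.1841, 0.1232]
tool_rot: [-0.015, 0.714, 0.048, 0.698]
ft_force: [-0.6, 0.5, -0.8]
grip_width: 0.0001
```

```bash
python3 s.py; python3 wv.py w13.png; python3 s.py
```

```text
11.1333 [0.4378 0.1841 0.1232] F [-0.6  0.5 -0.8] w 0.0001
[[-0.026 -0.089  0.996]
 [ 0.047  0.995  0.09 ]
 [-0.999  0.049 -0.021]] [ 0.3645  0.2751 -0.2454  1.0575  0.0527  0.275 ]
11.1833 [0.4398 0.1845 0.1236] F [3.1 0.1 0.6] w -0.0001
[[-0.023 -0.088  0.996]
 [ 0.047  0.995  0.089]
 [-0.999  0.049 -0.018]] [ 0.3639  0.2764 -0.2426  1.0562  0.0525  0.275 ]
```

View pics/w13.png

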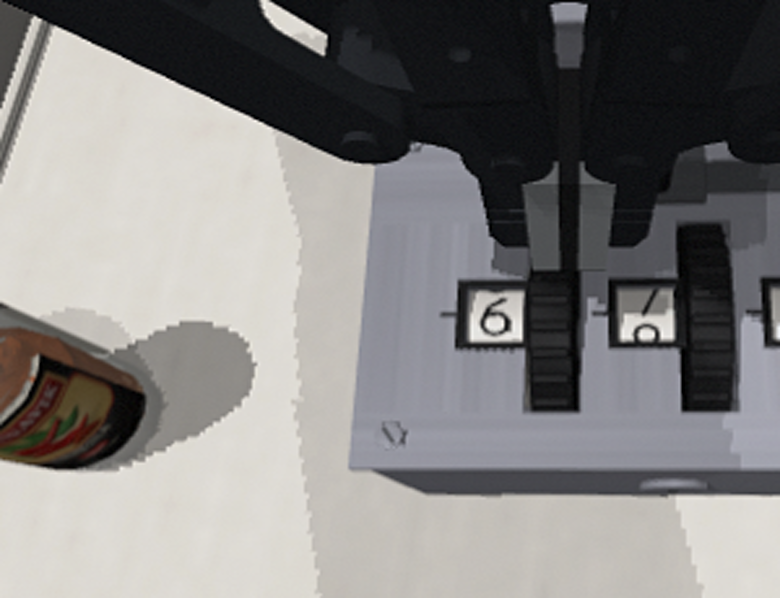

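Call:
{"name": "arm_command", "arguments": {"motion": [{"x":0.015,"y":0.002,"z":0.004,"roll":0,"fingers":0},{"x":0.013,"y":0.002,"z":0.004,"roll":0,"fingers":0},{"x":0.004,"y":0,"z":0,"roll":0,"fingers":0},{"x":0.0025,"y":0,"z":-0.008,"roll":0,"fingers":0},{"x":0.0025,"y":0,"z":-0.01,"roll":0,"fingers":0},{"x":0.0025,"y":0,"z":-0.01,"roll":0,"fingers":0}]}}

```text
clock: 11.68
eef_pos: [0.4291, 0.1896, 0.0914]
tool_rot: [-0.012, 0.706, 0.048, 0.707]
ft_force: [1.1, -2.3, 15.3]
grip_width: -0.0001
```

```bash
python3 s.py
```

```text
11.6833 [0.4291 0.1896 0.0914] F [ 1.1 -2.3 15.3] w -0.0001
[[-0.001 -0.084  0.996]
 [ 0.052  0.995  0.084]
 [-0.999  0.052  0.003]] [ 0.3848  0.2809 -0.3327  0.9387  0.0483  0.3008]
```

Keep dragging back toward the front, lighter press.

Call:
{"name": "arm_command", "arguments": {"motion": [{"x":0.0015,"y":0,"z":-0.008,"roll":0,"fingers":0},{"x":0.0025,"y":0,"z":-0.008,"roll":0,"fingers":0}]}}

```text
clock: 11.85
eef_pos: [0.4133, 0.1884, 0.0904]
tool_rot: [-0.011, 0.704, 0.048, 0.709]
ft_force: [-0.5, -1.0, -0.3]
grip_width: 0.0003
```

```bash
python3 s.py; python3 wv.py w14.png; python3 s.py
```

```text
11.85 [0.4133 0.1884 0.0904] F [-0.5 -1.  -0.3] w 0.0003
[[ 0.005 -0.084  0.996]
 [ 0.053  0.995  0.084]
 [-0.999  0.053  0.009]] [ 0.3962  0.2511 -0.3776  0.917   0.0471  0.3127]
11.9 [0.4107 0.1878 0.0894] F [-2.  -0.8 -0.3] w 0.0
[[ 0.001 -0.084  0.996]
 [ 0.052  0.995  0.084]
 [-0.999  0.052  0.006]] [ 0.3968  0.2503 -0.3816  0.9176  0.0476  0.3129]
```

View pics/w14.png

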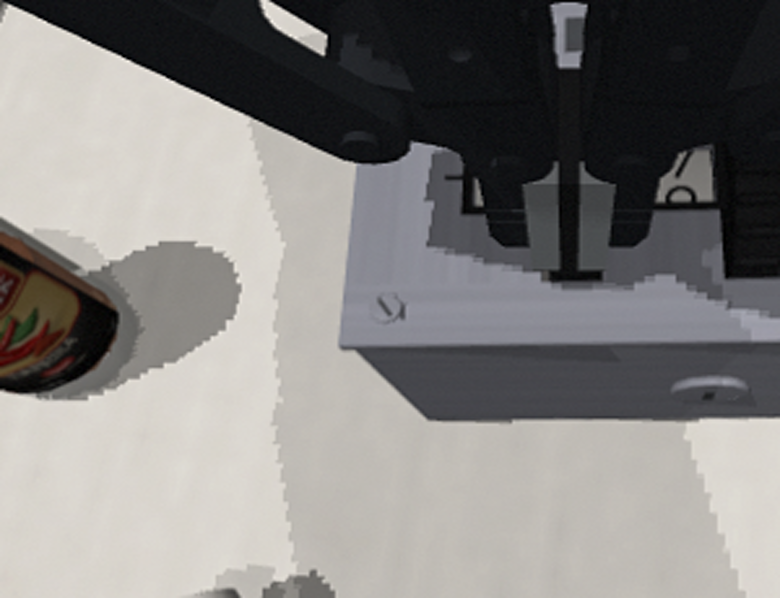

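Tilt is now near zero. Lift, go back behind the wheel top and look.

Call:
{"name": "arm_command", "arguments": {"motion": [{"x":-0.02,"y":0,"z":0,"roll":0,"fingers":0},{"x":-0.01,"y":0,"z":0.015,"roll":0,"fingers":0},{"x":0,"y":0,"z":0.016,"roll":0,"fingers":0},{"x":0,"y":0,"z":0.002,"roll":0,"fingers":0}]}}

```text
clock: 12.23
eef_pos: [0.4377, 0.1875, 0.1198]
tool_rot: [-0.013, 0.707, 0.048, 0.705]
ft_force: [0.5, 1.2, -0.2]
grip_width: 0.0005
```

```bash
python3 s.py; python3 wv.py w15.png; python3 s.py
```

```text
12.2333 [0.4377 0.1875 0.1198] F [ 0.5  1.2 -0.2] w 0.0005
[[-0.006 -0.086  0.996]
 [ 0.05   0.995  0.087]
 [-0.999  0.05  -0.001]] [ 0.374   0.2662 -0.2677  1.024   0.0483  0.2877]
12.2833 [0.4368 0.1873 0.1195] F [ 1.  -0.1 -0.4] w 0.0002
[[-0.007 -0.086  0.996]
 [ 0.049  0.995  0.086]
 [-0.999  0.05  -0.003]] [ 0.3742  0.2658 -0.2691  1.0245  0.0485  0.2879]
```

View pics/w15.png

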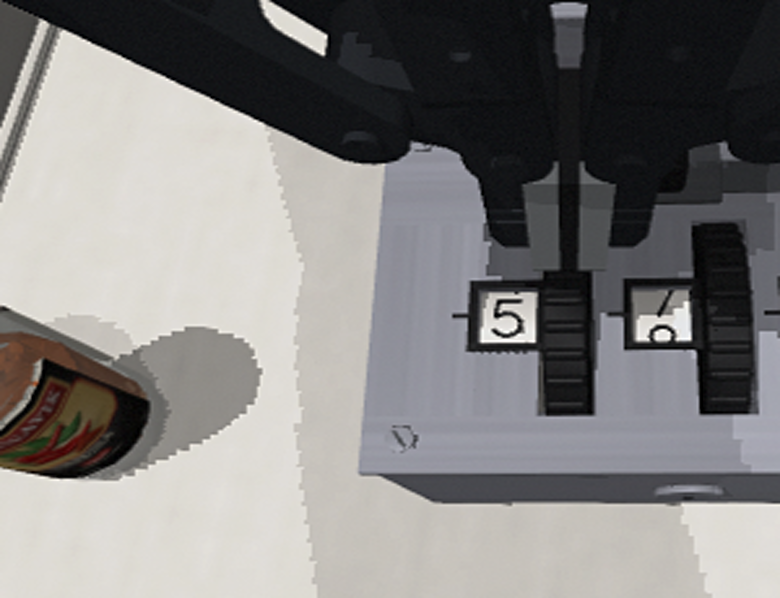

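Call:
{"name": "arm_command", "arguments": {"motion": [{"x":0.013,"y":0,"z":0.006,"roll":0,"fingers":0},{"x":0.011,"y":0,"z":0.006,"roll":0,"fingers":0},{"x":0.004,"y":0,"z":0,"roll":0,"fingers":0},{"x":0.0025,"y":0,"z":-0.008,"roll":0,"fingers":0},{"x":0.0025,"y":0,"z":-0.01,"roll":0,"fingers":0},{"x":0.0025,"y":0,"z":-0.01,"roll":0,"fingers":0},{"x":0.0015,"y":0,"z":-0.008,"roll":0,"fingers":0},{"x":0.0015,"y":0,"z":-0.005,"roll":0,"fingers":0},{"x":-0.02,"y":0,"z":0,"roll":0,"fingers":0},{"x":-0.01,"y":0,"z":0.015,"roll":0,"fingers":0},{"x":0,"y":0,"z":0.016,"roll":0,"fingers":0},{"x":0,"y":0,"z":0.002,"roll":0,"fingers":0}]}}

```text
clock: 13.28
eef_pos: [0.4473, 0.1875, 0.1217]
tool_rot: [-0.013, 0.697, 0.047, 0.715]
ft_force: [-0.1, -0.2, 0.2]
grip_width: -0.0
```

```bash
python3 s.py; python3 wv.py w16.png; python3 s.py
```

```text
13.2833 [0.4473 0.1875 0.1217] F [-0.1 -0.2  0.2] w -0.0
[[ 0.023 -0.085  0.996]
 [ 0.05   0.995  0.084]
 [-0.998  0.048  0.028]] [ 0.3732  0.2607 -0.2703  0.9998  0.038   0.2892]
13.3333 [0.4463 0.1873 0.1213] F [0.2 0.2 0.8] w 0.0004
[[ 0.022 -0.085  0.996]
 [ 0.05   0.995  0.084]
 [-0.999  0.048  0.026]] [ 0.3733  0.2604 -0.2717  1.0003  0.0382  0.2894]
```

View pics/w16.png

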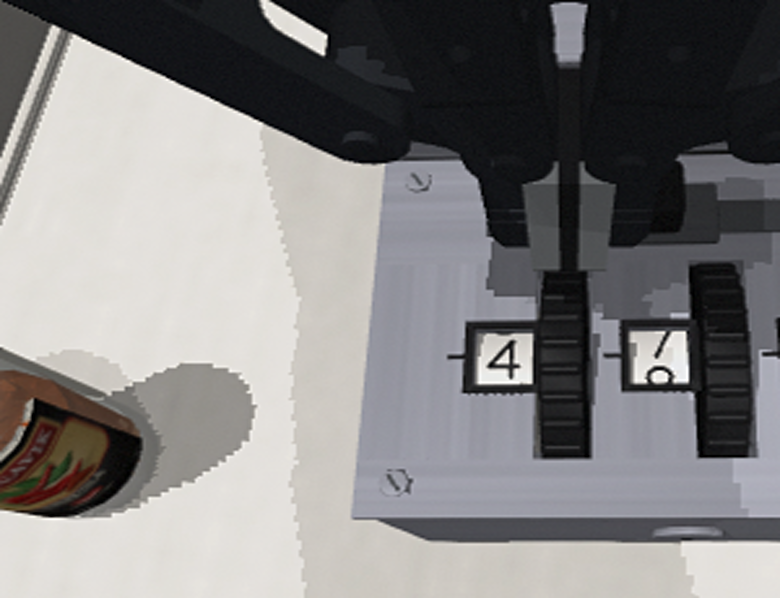

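Call:
{"name": "arm_command", "arguments": {"motion": [{"x":0,"y":-0.013,"z":-0.001,"roll":0,"fingers":0},{"x":0,"y":-0.013,"z":-0.001,"roll":0,"fingers":0},{"x":0.005,"y":-0.007,"z":0,"roll":0,"fingers":0},{"x":0.009,"y":0,"z":0,"roll":0,"fingers":0},{"x":0.008,"y":0,"z":0,"roll":0,"fingers":0},{"x":0.004,"y":0,"z":0,"roll":0,"fingers":0}]}}

```text
clock: 13.83
eef_pos: [0.4432, 0.1544, 0.0906]
tool_rot: [-0.013, 0.699, 0.047, 0.713]
ft_force: [1.7, -6.6, 36.2]
grip_width: 0.0002
```

```bash
python3 s.py
```

```text
13.8333 [0.4432 0.1544 0.0906] F [ 1.7 -6.6 36.2] w 0.0002
[[ 0.018 -0.086  0.996]
 [ 0.049  0.995  0.085]
 [-0.999  0.047  0.022]] [ 0.3088  0.2728 -0.3465  0.9195  0.041   0.224 ]
```

Call:
{"name": "arm_command", "arguments": {"motion": [{"x":0.0015,"y":0,"z":-0.008,"roll":0,"fingers":0},{"x":0.002,"y":0,"z":-0.008,"roll":0,"fingers":0},{"x":0.002,"y":0,"z":-0.005,"roll":0,"fingers":0}]}}

```text
clock: 14.08
eef_pos: [0.4333, 0.1537, 0.0912]
tool_rot: [-0.014, 0.69, 0.046, 0.722]
ft_force: [0.3, -2.6, 14.3]
grip_width: 0.0002
```

```bash
python3 s.py; python3 wv.py w17.png; python3 s.py
```

```text
14.0833 [0.4333 0.1537 0.0912] F [ 0.3 -2.6 14.3] w 0.0002
[[ 0.043 -0.085  0.995]
 [ 0.048  0.995  0.083]
 [-0.998  0.044  0.047]] [ 0.3201  0.2383 -0.3935  0.883   0.0316  0.237 ]
14.1333 [0.4329 0.1537 0.0912] F [-0.4 -4.7 15.8] w 0.0
[[ 0.043 -0.085  0.995]
 [ 0.048  0.995  0.083]
 [-0.998  0.044  0.047]] [ 0.3204  0.2375 -0.3947  0.8824  0.0316  0.2371]
```

View pics/w17.png

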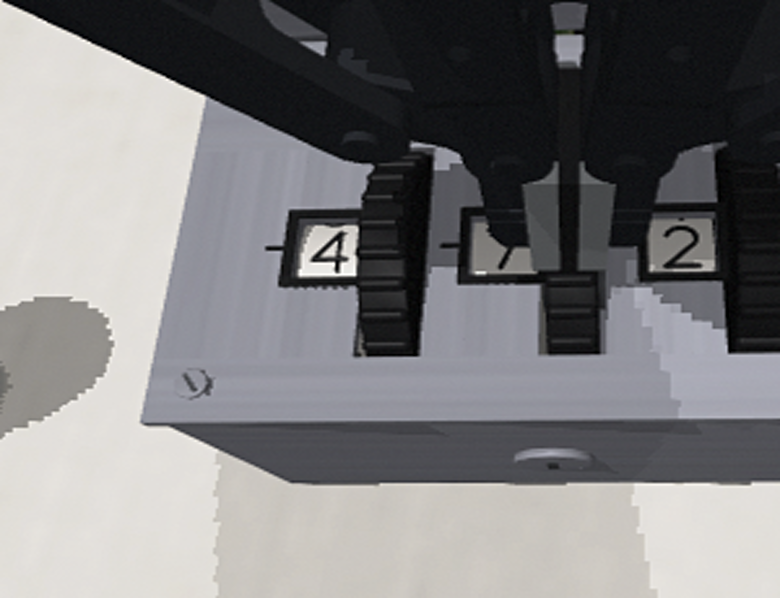

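Call:
{"name": "arm_command", "arguments": {"motion": [{"x":-0.02,"y":0,"z":0,"roll":0,"fingers":0},{"x":-0.015,"y":0,"z":0.015,"roll":0,"fingers":0},{"x":0,"y":0,"z":0.01,"roll":0,"fingers":0},{"x":0,"y":0,"z":0.002,"roll":0,"fingers":0}]}}

```text
clock: 14.47
eef_pos: [0.4564, 0.1557, 0.1263]
tool_rot: [-0.015, 0.691, 0.047, 0.721]
ft_force: [0.5, 0.1, 0.2]
grip_width: -0.0
```

```bash
python3 s.py; python3 wv.py w18.png; python3 s.py
```

```text
14.4667 [0.4564 0.1557 0.1263] F [0.5 0.1 0.2] w -0.0
[[ 0.041 -0.088  0.995]
 [ 0.047  0.995  0.086]
 [-0.998  0.044  0.045]] [ 0.3081  0.2414 -0.2836  0.9927  0.0329  0.2222]
14.5167 [0.4563 0.1557 0.1261] F [ 0.9  0.8 -0.9] w -0.0001
[[ 0.04  -0.088  0.995]
 [ 0.047  0.995  0.086]
 [-0.998  0.044  0.044]] [ 0.3082  0.2416 -0.2839  0.9924  0.033   0.2222]
```

View pics/w18.png

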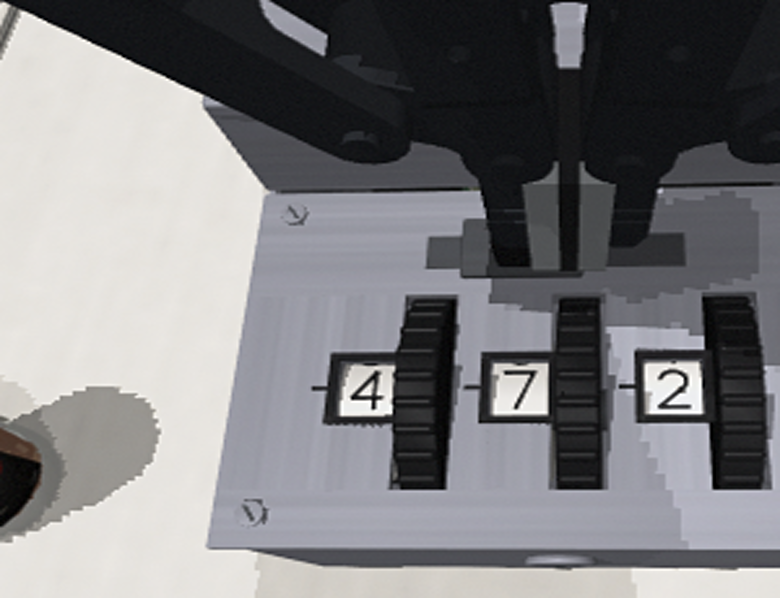

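Call:
{"name": "arm_command", "arguments": {"motion": [{"x":0,"y":0.014,"z":0.005,"roll":0,"fingers":0},{"x":0,"y":0.015,"z":0.005,"roll":0,"fingers":0},{"x":0.005,"y":0.011,"z":0.003,"roll":0,"fingers":0},{"x":0.012,"y":0,"z":0,"roll":0,"fingers":0},{"x":0.009,"y":0,"z":0,"roll":0,"fingers":0},{"x":0.003,"y":0,"z":0,"roll":0,"fingers":0}]}}

```text
clock: 15.02
eef_pos: [0.4616, 0.1995, 0.0894]
tool_rot: [-0.016, 0.696, 0.046, 0.716]
ft_force: [-0.2, 0.6, -0.1]
grip_width: 0.0001
```

```bash
python3 s.py; python3 wv.py w19.png; python3 s.py
```

```text
15.0167 [0.4616 0.1995 0.0894] F [-0.2  0.6 -0.1] w 0.0001
[[ 0.027 -0.087  0.996]
 [ 0.043  0.995  0.086]
 [-0.999  0.041  0.031]] [ 0.39    0.3264 -0.2728  0.93    0.0296  0.3036]
15.0667 [0.461  0.1991 0.089 ] F [-0.3 -0.5 -0.1] w 0.0
[[ 0.026 -0.087  0.996]
 [ 0.043  0.995  0.086]
 [-0.999  0.04   0.029]] [ 0.3899  0.3267 -0.2735  0.9305  0.0296  0.3036]
```

View pics/w19.png

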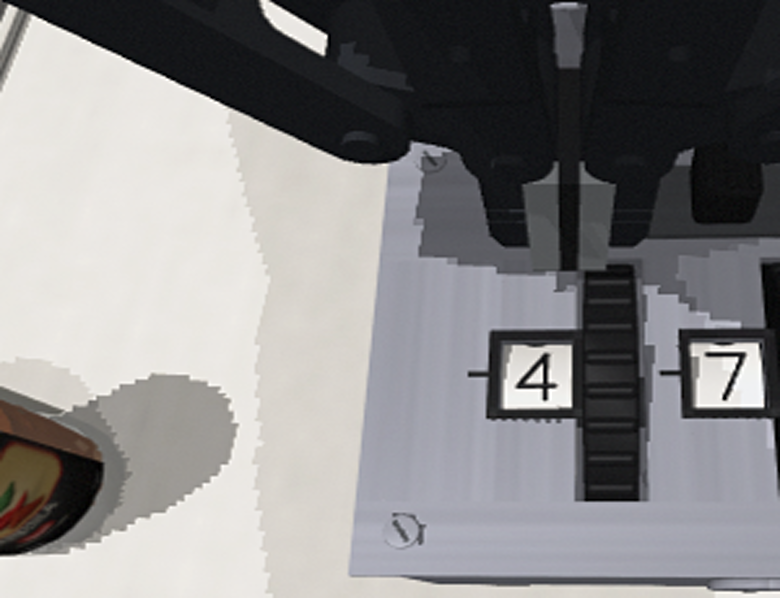

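Call:
{"name": "arm_command", "arguments": {"motion": [{"x":0,"y":0,"z":0.007,"roll":0,"fingers":0},{"x":0,"y":-0.004,"z":0.001,"roll":0,"fingers":0},{"x":0,"y":-0.005,"z":0,"roll":0,"fingers":0},{"x":0,"y":-0.006,"z":0,"roll":0,"fingers":0}]}}

```text
clock: 15.4
eef_pos: [0.4698, 0.1844, 0.0874]
tool_rot: [-0.016, 0.698, 0.046, 0.715]
ft_force: [-2.2, 2.0, 0.1]
grip_width: -0.0002
```

```bash
python3 s.py
```

```text
15.4 [0.4698 0.1844 0.0874] F [-2.2  2.   0.1] w -0.0002
[[ 0.022 -0.089  0.996]
 [ 0.043  0.995  0.087]
 [-0.999  0.041  0.026]] [ 0.3546  0.3359 -0.2646  0.9344  0.0325  0.267 ]
```

Call:
{"name": "arm_command", "arguments": {"motion": [{"x":0,"y":-0.006,"z":-0.001,"roll":0,"fingers":0},{"x":0,"y":-0.006,"z":0,"roll":0,"fingers":0},{"x":0,"y":-0.006,"z":0,"roll":0,"fingers":0}]}}

```text
clock: 15.65
eef_pos: [0.4705, 0.1723, 0.0882]
tool_rot: [-0.01, 0.697, 0.055, 0.715]
ft_force: [-3.7, 30.9, -7.4]
grip_width: -0.0003
```

```bash
python3 s.py
```

```text
15.65 [0.4705 0.1723 0.0882] F [-3.7 30.9 -7.4] w -0.0003
[[ 0.022 -0.092  0.996]
 [ 0.064  0.994  0.09 ]
 [-0.998  0.062  0.027]] [ 0.3182  0.3254 -0.279   0.9256  0.0543  0.228 ]
```

```bash
python3 wv.py w20.png; python3 - <<'E'
from h import *
c=camera("scene");crop(c,(260,130,420,250),4.5,"s20.png")
E
```

```text
(no output)
```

View pics/w20.png

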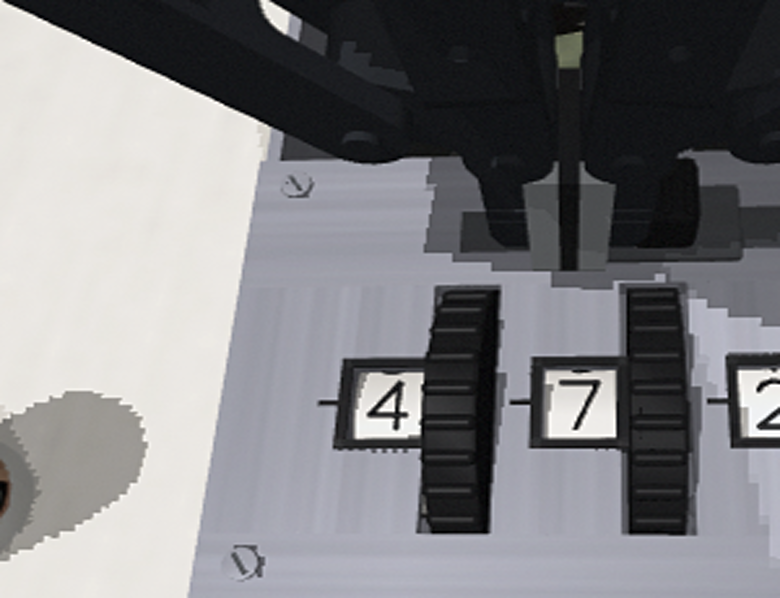

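View pics/s20.png

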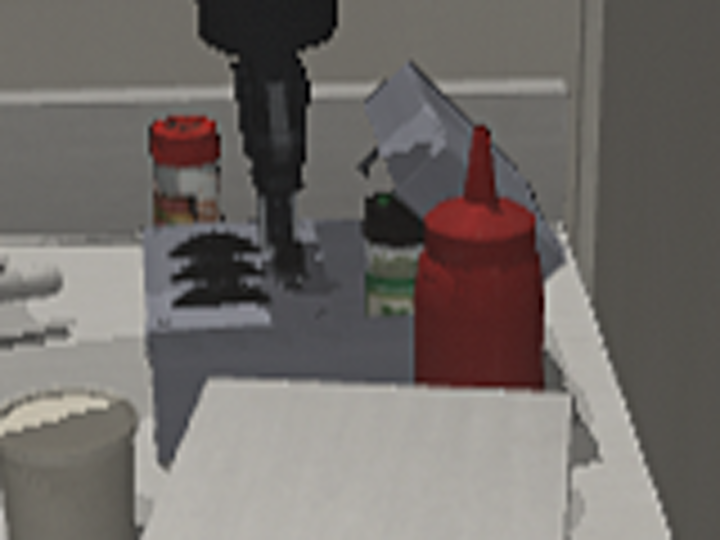

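Call:
{"name": "arm_command", "arguments": {"motion": [{"x":-0.004,"y":0.006,"z":-0.002,"roll":0,"fingers":0},{"x":-0.025,"y":0,"z":0,"roll":0,"fingers":0},{"x":-0.025,"y":-0.01,"z":0,"roll":0,"fingers":0},{"x":-0.005,"y":-0.03,"z":0,"roll":0,"fingers":0},{"x":0,"y":-0.035,"z":0,"roll":0,"fingers":0},{"x":0,"y":-0.03,"z":0,"roll":0,"fingers":0},{"x":0,"y":-0.02,"z":0,"roll":0,"fingers":0},{"x":0,"y":0,"z":0,"roll":0,"fingers":0}]}}

```text
clock: 16.42
eef_pos: [0.4795, 0.0418, 0.1462]
tool_rot: [-0.013, 0.694, 0.054, 0.718]
ft_force: [0.7, 0.5, 0.0]
grip_width: -0.0001
```

```bash
python3 s.py; python3 - <<'E'
from h import *
w=camera("wrist");cv2.imwrite("pics/w21.png",w["frame"][:,:,::-1])
w=camera("top");cv2.imwrite("pics/t21.png",w["frame"][:,:,::-1])
E
```

```text
16.4167 [0.4795 0.0418 0.1462] F [0.7 0.5 0. ] w -0.0001
[[ 0.03  -0.096  0.995]
 [ 0.058  0.994  0.094]
 [-0.998  0.055  0.036]] [ 0.0512  0.2352 -0.2346  1.0678  0.0568 -0.0427]
```

View pics/w21.png

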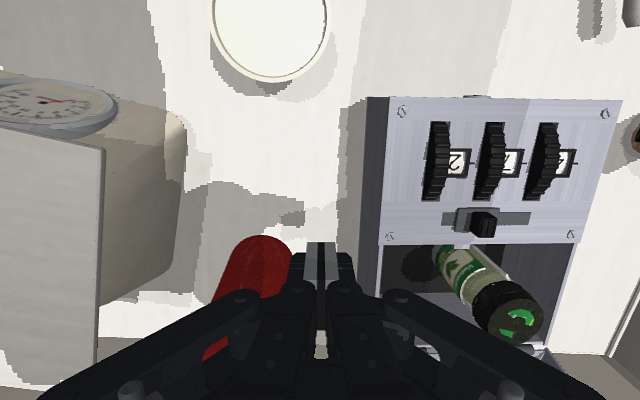

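View pics/t21.png

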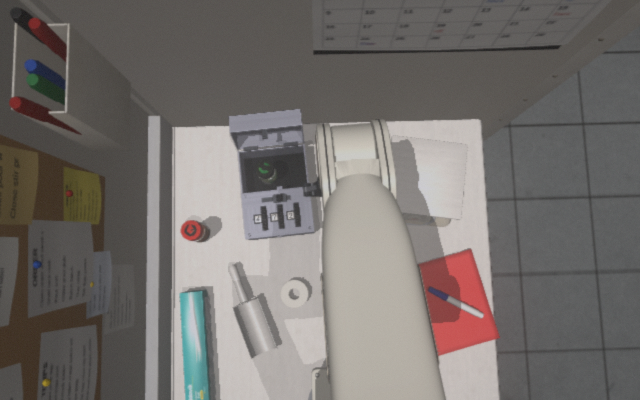

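```bash
python3 - <<'E'
from h import *
w=camera("wrist");t=camera("top")
crop(t,(230,105,320,245),4.2,"t22.png")
crop(w,(420,230,590,370),4.5,"w22.png")
print(unproj(w,(510,313),.111),unproj(t,(266,172),.111))
E
```

```text
[0.53044679 0.18032919 0.111     ] [0.52842394 0.18107154 0.111     ]
```

View pics/t22.png

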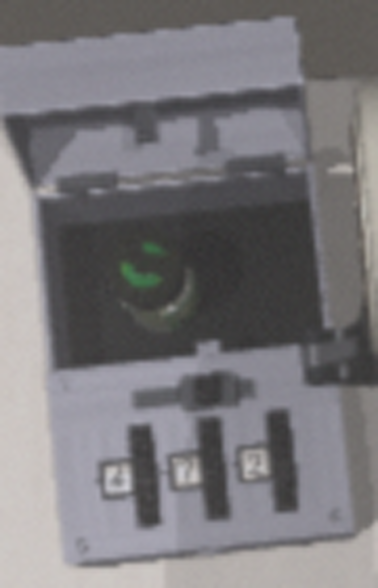

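View pics/w22.png

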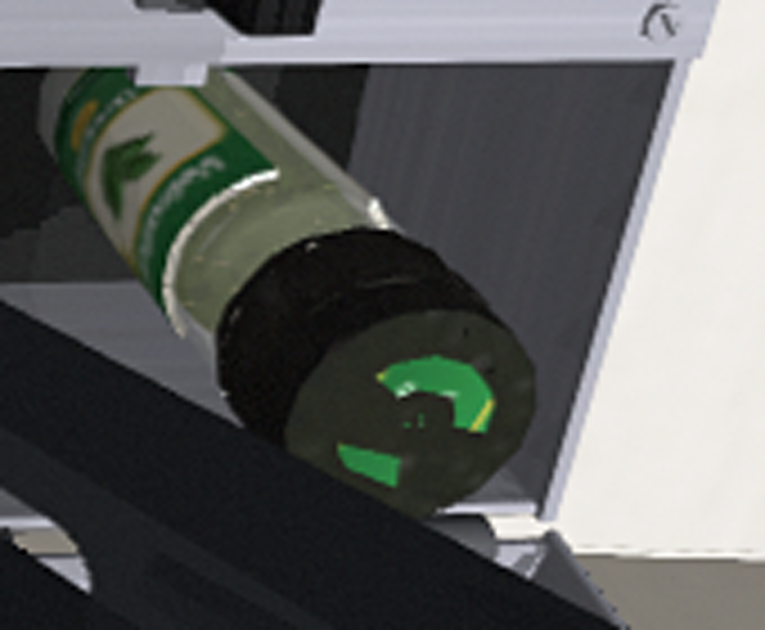

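```bash
python3 - <<'E'
from h import *
w=camera("wrist");t=camera("top")
print(unproj(w,(511,321.4),.111),unproj(t,(265.8,168),.111))
for c,n in((w,"w"),(t,"t")):
  for x,y in((.53,.18),(.533,.181),(.536,.181)):
    P=[[x,y,.111],[x+.0205,y,.111],[x-.0205,y,.111],[x,y+.0205,.111],[x,y-.0205,.111]]
    print(n,x,y,proj(c,P).round(1).tolist())
E
```

```text
[0.5364011  0.18465703 0.111     ] [0.53718708 0.18137627 0.111     ]
w 0.53 0.18 [[507.2, 313.3], [498.9, 337.9], [516.0, 287.1], [535.6, 314.7], [478.3, 311.8]]
w 0.533 0.181 [[507.4, 317.0], [499.1, 341.4], [516.1, 291.1], [535.6, 318.4], [478.6, 315.6]]
w 0.536 0.181 [[506.1, 320.7], [497.9, 344.9], [514.8, 295.0], [534.3, 322.0], [477.5, 319.3]]
t 0.53 0.18 [[266.5, 171.3], [266.3, 161.9], [266.6, 180.7], [257.0, 171.5], [276.0, 171.0]]
t 0.533 0.181 [[266.0, 169.9], [265.9, 160.6], [266.1, 179.3], [256.5, 170.2], [275.5, 169.7]]
t 0.536 0.181 [[266.0, 168.5], [265.8, 159.2], [266.1, 177.9], [256.5, 168.8], [275.5, 168.3]]
```

Call:
{"name": "arm_command", "arguments": {"motion": [{"x":0.02,"y":0,"z":-0.01,"roll":0,"fingers":0},{"x":0.025,"y":0.002,"z":-0.01,"roll":0,"fingers":0},{"x":0.025,"y":0.004,"z":0,"roll":0,"fingers":0},{"x":0.01,"y":0.008,"z":0,"roll":0,"fingers":0},{"x":0,"y":0.008,"z":0,"roll":0,"fingers":0},{"x":0,"y":0.006,"z":0,"roll":0,"fingers":0}]}}

```text
clock: 17.22
eef_pos: [0.4614, 0.0733, 0.0655]
tool_rot: [-0.026, 0.692, 0.049, 0.72]
ft_force: [2.5, -31.6, 11.2]
grip_width: -0.0002
```

```bash
python3 s.py
```

```text
17.2167 [0.4614 0.0733 0.0655] F [  2.5 -31.6  11.2] w -0.0002
[[ 0.038 -0.106  0.994]
 [ 0.034  0.994  0.105]
 [-0.999  0.03   0.042]] [ 0.1391  0.2937 -0.3962  0.8382  0.0283  0.0342]
```

Call:
{"name": "arm_command", "arguments": {"motion": [{"x":-0.001,"y":0.003,"z":0,"roll":0.006,"fingers":0},{"x":-0.001,"y":0.004,"z":0,"roll":0.006,"fingers":0},{"x":-0.001,"y":0.004,"z":0,"roll":0.006,"fingers":0}]}}

```text
clock: 17.47
eef_pos: [0.4607, 0.0723, 0.0672]
tool_rot: [-0.031, 0.692, 0.027, 0.72]
ft_force: [5.2, -13.9, -11.2]
grip_width: -0.0004
```

```bash
python3 s.py
```

```text
17.4667 [0.4607 0.0723 0.0672] F [  5.2 -13.9 -11.2] w -0.0004
[[ 0.04  -0.082  0.996]
 [-0.003  0.997  0.082]
 [-0.999 -0.007  0.039]] [ 0.162   0.2928 -0.3915  0.848  -0.0096  0.08  ]
```

Call:
{"name": "arm_command", "arguments": {"motion": [{"x":0,"y":-0.01,"z":0,"roll":0,"fingers":0},{"x":-0.025,"y":-0.003,"z":0,"roll":0,"fingers":0},{"x":-0.035,"y":0,"z":0,"roll":0,"fingers":0},{"x":-0.035,"y":0.01,"z":0,"roll":0,"fingers":0.3},{"x":-0.01,"y":0.03,"z":0.01,"roll":0,"fingers":0.5},{"x":0,"y":0.03,"z":0.015,"roll":0,"fingers":0.8},{"x":0,"y":0.03,"z":0.015,"roll":0,"fingers":0.8},{"x":0,"y":0.015,"z":0.01,"roll":0,"fingers":0.8},{"x":0,"y":0,"z":0,"roll":0,"fingers":0.8}]}}

```text
clock: 18.22
eef_pos: [0.4981, 0.1888, 0.1841]
tool_rot: [-0.032, 0.691, 0.032, 0.721]
ft_force: [0.3, -0.4, -0.2]
grip_width: 0.0684
```

```bash
python3 s.py; python3 - <<'E'
from h import *
w=camera("wrist");cv2.imwrite("pics/w23.png",w["frame"][:,:,::-1])
E
```

```text
18.2167 [0.4981 0.1888 0.1841] F [ 0.3 -0.4 -0.2] w 0.0684
[[ 0.043 -0.089  0.995]
 [ 0.002  0.996  0.089]
 [-0.999 -0.002  0.043]] [ 0.3703  0.2976 -0.0441  1.1882 -0.0139  0.2803]
```

View pics/w23.png

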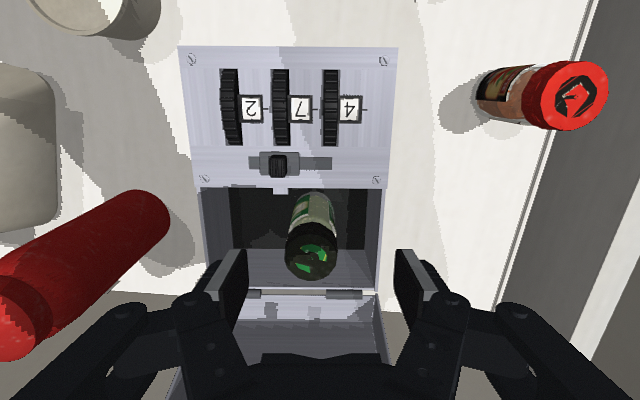

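```bash
python3 - <<'E'
from h import *
w=camera("wrist");crop(w,(240,180,400,300),5,"w24.png")
o=get_obs();print(o["eef_pos"])
for x,y in((.53,.18),(.533,.182),(.536,.183)):
    P=[[x,y,.111],[x+.0205,y,.111],[x-.0205,y,.111],[x,y+.0205,.111],[x,y-.0205,.111]]
    print(x,y,proj(w,P).round(1).tolist())
E
```

```text
[0.49633387 0.18601894 0.18343519]
0.53 0.18 [[306.6, 248.3], [304.6, 272.5], [308.8, 222.6], [334.4, 250.6], [278.7, 246.0]]
0.533 0.182 [[309.0, 252.1], [306.9, 276.2], [311.2, 226.7], [336.7, 254.4], [281.2, 249.9]]
0.536 0.183 [[310.0, 255.9], [307.9, 279.7], [312.3, 230.6], [337.6, 258.1], [282.3, 253.6]]
```

View pics/w24.png

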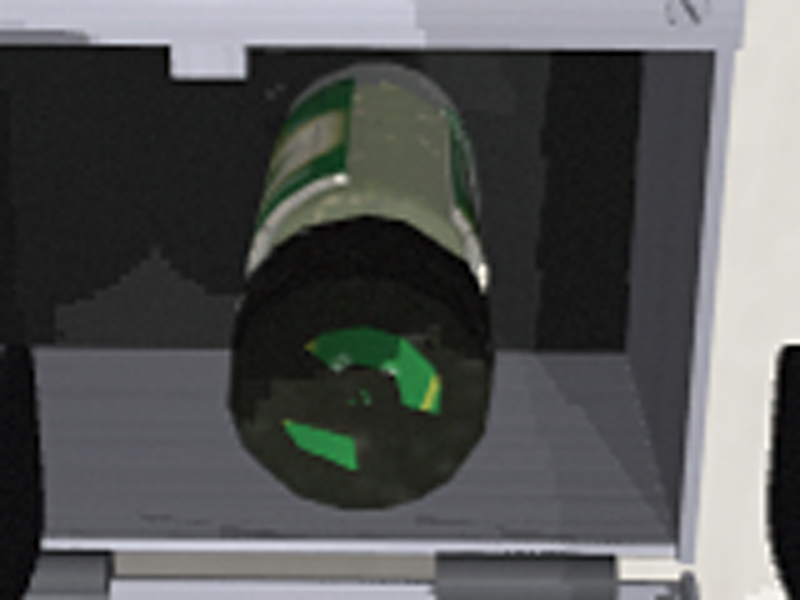

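Call:
{"name": "arm_command", "arguments": {"motion": [{"x":0.01,"y":-0.002,"z":0.012,"roll":0,"fingers":0.8},{"x":0.015,"y":-0.002,"z":0.012,"roll":0,"fingers":0.8},{"x":0.015,"y":-0.001,"z":0.01,"roll":0,"fingers":0.8},{"x":0.015,"y":0,"z":0,"roll":0,"fingers":0.8},{"x":0.015,"y":0,"z":0,"roll":0,"fingers":0.8},{"x":0.01,"y":0,"z":0,"roll":0,"fingers":0.8},{"x":0,"y":0,"z":0,"roll":0,"fingers":0.8}]}}

```text
clock: 18.9
eef_pos: [0.5302, 0.1776, 0.1036]
tool_rot: [-0.032, 0.693, 0.028, 0.719]
ft_force: [-0.2, -0.9, 0.1]
grip_width: 0.0681
```

```bash
python3 s.py; python3 - <<'E'
from h import *
w=camera("wrist");cv2.imwrite("pics/w25.png",w["frame"][:,:,::-1])
E
```

```text
18.9 [0.5302 0.1776 0.1036] F [-0.2 -0.9  0.1] w 0.0681
[[ 0.037 -0.085  0.996]
 [-0.003  0.996  0.085]
 [-0.999 -0.006  0.036]] [ 0.3313  0.4168 -0.0915  1.0289 -0.0149  0.2461]
```

View pics/w25.png

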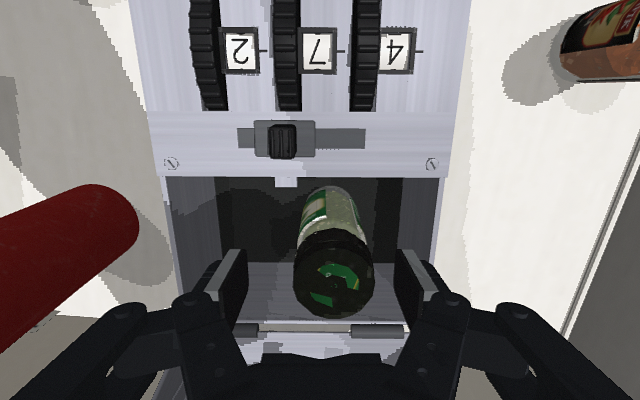

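Call:
{"name": "arm_command", "arguments": {"motion": [{"x":0.008,"y":0.004,"z":0.004,"roll":0,"fingers":0.8},{"x":0.009,"y":0.003,"z":0.003,"roll":0,"fingers":0.8},{"x":0.006,"y":0,"z":0.001,"roll":0,"fingers":0.8},{"x":0,"y":0,"z":0,"roll":0,"fingers":0.8}]}}

```text
clock: 19.28
eef_pos: [0.5407, 0.1858, 0.083]
tool_rot: [-0.031, 0.692, 0.029, 0.721]
ft_force: [0.3, -0.2, -0.2]
grip_width: 0.0686
```

```bash
python3 s.py; python3 - <<'E'
from h import *
w=camera("wrist");cv2.imwrite("pics/w26.png",w["frame"][:,:,::-1])
E
```

```text
19.2833 [0.5407 0.1858 0.083 ] F [ 0.3 -0.2 -0.2] w 0.0686
[[ 0.042 -0.084  0.996]
 [-0.001  0.996  0.084]
 [-0.999 -0.005  0.041]] [ 0.339   0.4557 -0.0895  0.9867 -0.0152  0.2547]
```

View pics/w26.png

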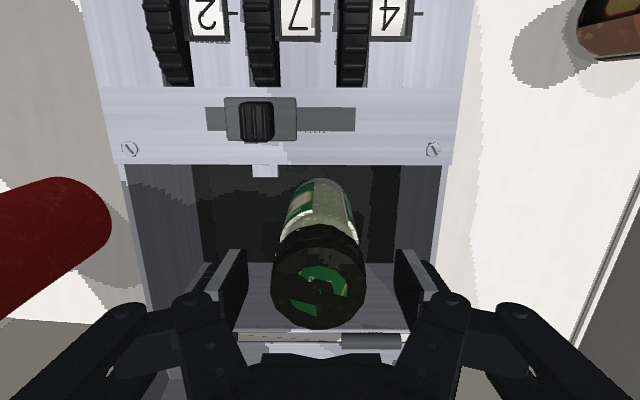

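Call:
{"name": "arm_command", "arguments": {"motion": [{"x":0.003,"y":0,"z":-0.003,"roll":0,"fingers":0.65},{"x":0,"y":0,"z":0,"roll":0,"fingers":0.55},{"x":0,"y":0,"z":0,"roll":0,"fingers":0.3},{"x":0,"y":0,"z":0,"roll":0,"fingers":0.3},{"x":0,"y":0,"z":0,"roll":0,"fingers":0.3}]}}

```text
clock: 19.75
eef_pos: [0.5383, 0.1861, 0.0814]
tool_rot: [-0.031, 0.691, 0.029, 0.722]
ft_force: [0.0, -0.6, -1.1]
grip_width: 0.0393
```

```bash
python3 s.py; python3 - <<'E'
from h import *
w=camera("wrist");cv2.imwrite("pics/w27.png",w["frame"][:,:,::-1])
E
```

```text
19.75 [0.5383 0.1861 0.0814] F [ 0.  -0.6 -1.1] w 0.0393
[[ 0.044 -0.085  0.995]
 [-0.001  0.996  0.085]
 [-0.999 -0.005  0.044]] [ 0.3411  0.4519 -0.1007  0.9768 -0.0156  0.256 ]
```

View pics/w27.png

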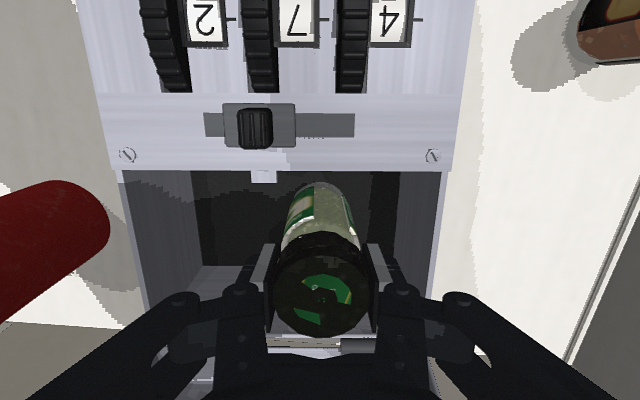

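Call:
{"name": "arm_command", "arguments": {"motion": [{"x":-0.008,"y":0,"z":0,"roll":0,"fingers":0.3},{"x":-0.016,"y":0,"z":0,"roll":0,"fingers":0.3},{"x":-0.022,"y":0,"z":0,"roll":0,"fingers":0.3},{"x":-0.025,"y":0,"z":0,"roll":0,"fingers":0.3},{"x":-0.025,"y":0,"z":0,"roll":0,"fingers":0.3},{"x":-0.025,"y":0,"z":0,"roll":0,"fingers":0.3},{"x":-0.022,"y":0,"z":0,"roll":0,"fingers":0.3},{"x":-0.016,"y":0,"z":-0.005,"roll":0,"fingers":0.3},{"x":-0.008,"y":0,"z":-0.005,"roll":0,"fingers":0.3}]}}

```text
clock: 20.55
eef_pos: [0.5172, 0.1841, 0.2543]
tool_rot: [-0.032, 0.694, 0.028, 0.718]
ft_force: [1.0, -0.3, -1.7]
grip_width: 0.039
```

```bash
python3 s.py; python3 - <<'E'
from h import *
w=camera("wrist");cv2.imwrite("pics/w28.png",w["frame"][:,:,::-1])
w=camera("scene");cv2.imwrite("pics/s28.png",w["frame"][:,:,::-1])
E
```

```text
20.55 [0.5172 0.1841 0.2543] F [ 1.  -0.3 -1.7] w 0.039
[[ 0.034 -0.084  0.996]
 [-0.004  0.996  0.084]
 [-0.999 -0.007  0.033]] [ 0.3504  0.3059  0.1519  1.3863 -0.0153  0.2659]
```

View pics/w28.png

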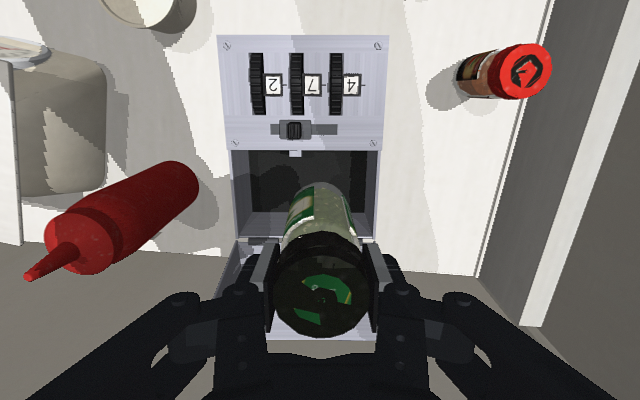

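View pics/s28.png

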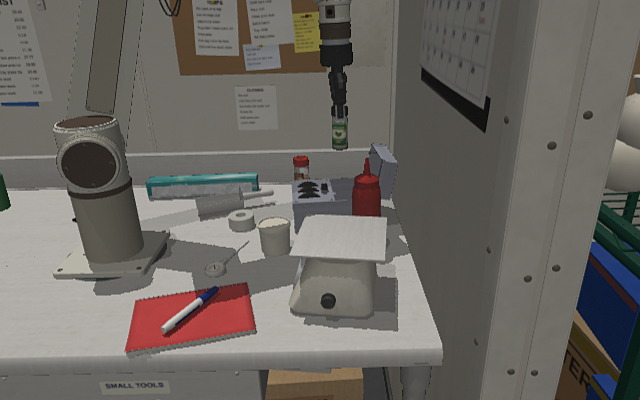

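Call:
{"name": "arm_command", "arguments": {"motion": [{"x":-0.003,"y":-0.008,"z":-0.008,"roll":0,"fingers":0.3},{"x":-0.003,"y":-0.016,"z":-0.016,"roll":0,"fingers":0.3},{"x":0,"y":-0.018,"z":-0.018,"roll":0,"fingers":0.3},{"x":0,"y":-0.018,"z":-0.018,"roll":0,"fingers":0.3},{"x":0,"y":-0.02,"z":-0.015,"roll":0,"fingers":0.3},{"x":0,"y":-0.024,"z":-0.008,"roll":0,"fingers":0.3},{"x":0,"y":-0.024,"z":-0.004,"roll":0,"fingers":0.3},{"x":0,"y":-0.024,"z":-0.002,"roll":0,"fingers":0.3},{"x":0,"y":-0.022,"z":0,"roll":0,"fingers":0.3},{"x":0,"y":-0.015,"z":0,"roll":0,"fingers":0.3}]}}

```text
clock: 21.48
eef_pos: [0.4275, -0.0208, 0.244]
tool_rot: [-0.036, 0.704, 0.029, 0.709]
ft_force: [0.5, 0.7, -1.0]
grip_width: 0.0391
```

```bash
python3 s.py; python3 - <<'E'
from h import *
t=camera("top")
cs=[(392.6,135),(467.2,144),(460.6,219),(384,209.6)]
P=[unproj(t,c,.124) for c in cs];print(np.round(P,4),np.mean(P,0))
E
```

```text
21.4833 [ 0.4275 -0.0208  0.244 ] F [ 0.5  0.7 -1. ] w 0.0391
[[ 0.007 -0.092  0.996]
 [-0.009  0.996  0.092]
 [-1.    -0.009  0.006]] [-0.0425  0.0865 -0.1484  1.3288 -0.0086 -0.135 ]
[[ 0.5997 -0.0936  0.124 ]
 [ 0.5758 -0.2533  0.124 ]
 [ 0.4146 -0.2295  0.124 ]
 [ 0.4389 -0.0684  0.124 ]] [ 0.50728025 -0.16119981  0.124     ]
```

Call:
{"name": "arm_command", "arguments": {"motion": [{"x":0,"y":-0.018,"z":0.004,"roll":0,"fingers":0.3},{"x":0,"y":-0.02,"z":0.008,"roll":0,"fingers":0.3},{"x":0,"y":-0.02,"z":0.01,"roll":0,"fingers":0.3},{"x":0,"y":-0.02,"z":0.01,"roll":0,"fingers":0.3},{"x":0,"y":-0.02,"z":0.01,"roll":0,"fingers":0.3},{"x":0,"y":-0.018,"z":0.01,"roll":0,"fingers":0.3},{"x":0,"y":-0.014,"z":0.008,"roll":0,"fingers":0.3},{"x":0,"y":-0.007,"z":0.004,"roll":0,"fingers":0.3},{"x":0,"y":0,"z":0,"roll":0,"fingers":0.3}]}}

```text
clock: 22.28
eef_pos: [0.4936, -0.1603, 0.2318]
tool_rot: [-0.032, 0.713, 0.029, 0.699]
ft_force: [0.9, -0.3, -2.3]
grip_width: 0.0394
```

```bash
python3 s.py; python3 - <<'E'
from h import *
w=camera("wrist");cv2.imwrite("pics/w30.png",w["frame"][:,:,::-1])
w=camera("scene");crop(w,(260,80,420,230),4.5,"s30.png")
E
python3 s.py
```

```text
22.2833 [ 0.4936 -0.1603  0.2318] F [ 0.9 -0.3 -2.3] w 0.0394
[[-0.02  -0.086  0.996]
 [-0.005  0.996  0.085]
 [-1.    -0.003 -0.02 ]] [-0.3078  0.2921  0.0751  1.3711 -0.0106 -0.3934]
22.3833 [ 0.4928 -0.1589  0.2321] F [-1.2  0.1 -0.3] w 0.0391
[[-0.02  -0.087  0.996]
 [-0.004  0.996  0.087]
 [-1.    -0.002 -0.021]] [-0.306   0.2903  0.0733  1.372  -0.0101 -0.393 ]
```

View pics/w30.png

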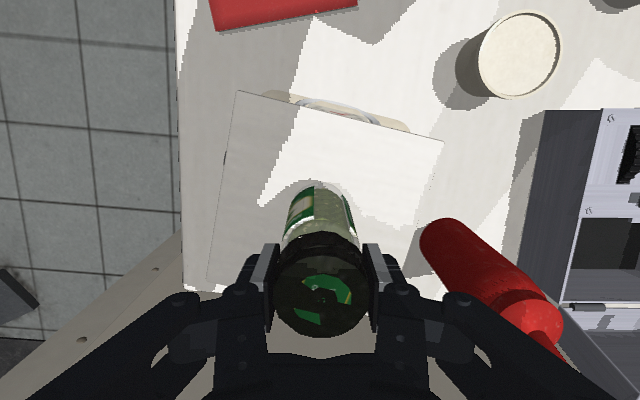

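View pics/s30.png

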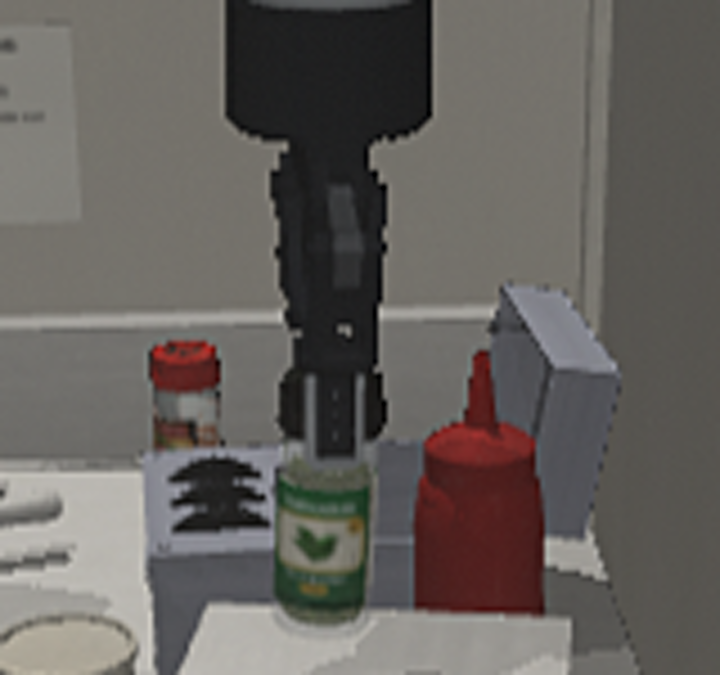

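Call:
{"name": "arm_command", "arguments": {"motion": [{"x":0.004,"y":-0.002,"z":0.007,"roll":0,"fingers":0.3},{"x":0.006,"y":-0.001,"z":0.007,"roll":0,"fingers":0.3},{"x":0.006,"y":0,"z":0.002,"roll":0,"fingers":0.3},{"x":0.005,"y":0,"z":0,"roll":0,"fingers":0.3},{"x":0.001,"y":0,"z":0,"roll":0,"fingers":0.3},{"x":0,"y":0,"z":0,"roll":0,"fingers":0.3}]}}

```text
clock: 22.88
eef_pos: [0.5082, -0.1564, 0.2071]
tool_rot: [-0.033, 0.714, 0.032, 0.698]
ft_force: [-0.8, -0.7, -1.2]
grip_width: 0.0393
```

```bash
python3 s.py
```

```text
22.8833 [ 0.5082 -0.1564  0.2071] F [-0.8 -0.7 -1.2] w 0.0393
[[-0.022 -0.092  0.996]
 [-0.003  0.996  0.092]
 [-1.    -0.    -0.022]] [-0.2935  0.3312  0.0648  1.3251 -0.0089 -0.3856]
```

y needs −4 mm, then lower slowly with force checks.

Call:
{"name": "arm_command", "arguments": {"motion": [{"x":0.001,"y":-0.004,"z":0.001,"roll":0,"fingers":0.3},{"x":0.002,"y":-0.001,"z":0.001,"roll":0,"fingers":0.3},{"x":0.001,"y":0,"z":0,"roll":0,"fingers":0.3}]}}

```text
clock: 23.13
eef_pos: [0.5106, -0.1612, 0.203]
tool_rot: [-0.033, 0.714, 0.032, 0.698]
ft_force: [-1.1, -0.4, -1.7]
grip_width: 0.0391
```

```bash
python3 s.py
```

```text
23.1333 [ 0.5106 -0.1612  0.203 ] F [-1.1 -0.4 -1.7] w 0.0391
[[-0.022 -0.093  0.995]
 [-0.003  0.996  0.093]
 [-1.    -0.001 -0.022]] [-0.3006  0.3403  0.0672  1.318  -0.0092 -0.3935]
```

Call:
{"name": "arm_command", "arguments": {"motion": [{"x":0.001,"y":0,"z":0,"roll":0,"fingers":0.3},{"x":0.001,"y":0,"z":0,"roll":0,"fingers":0.3},{"x":0.001,"y":0,"z":0,"roll":0,"fingers":0.3}]}}

```text
clock: 23.38
eef_pos: [0.5108, -0.1617, 0.2002]
tool_rot: [-0.033, 0.714, 0.032, 0.699]
ft_force: [-0.7, -0.1, -0.4]
grip_width: 0.0393
```

```bash
python3 s.py
```

```text
23.3833 [ 0.5108 -0.1617  0.2002] F [-0.7 -0.1 -0.4] w 0.0393
[[-0.021 -0.092  0.996]
 [-0.003  0.996  0.092]
 [-1.    -0.001 -0.021]] [-0.3014  0.3416  0.0615  1.3101 -0.0092 -0.3936]
```

Contact about to begin (weight coming off). A little more.

Call:
{"name": "arm_command", "arguments": {"motion": [{"x":0.001,"y":0,"z":0,"roll":0,"fingers":0.3},{"x":0.001,"y":0,"z":0,"roll":0,"fingers":0.3}]}}

```text
clock: 23.55
eef_pos: [0.511, -0.1618, 0.1993]
tool_rot: [-0.033, 0.713, 0.032, 0.699]
ft_force: [-2.7, 1.2, 7.7]
grip_width: 0.0393
```

```bash
python3 s.py; python3 - <<'E'
from h import *
w=camera("scene");crop(w,(260,80,420,230),4.5,"s31.png")
E
python3 s.py
```

```text
23.55 [ 0.511  -0.1618  0.1993] F [-2.7  1.2  7.7] w 0.0393
[[-0.02  -0.092  0.996]
 [-0.003  0.996  0.092]
 [-1.    -0.001 -0.02 ]] [-0.3017  0.3412  0.0586  1.3059 -0.0088 -0.3937]
23.6 [ 0.511  -0.1618  0.1993] F [-2.1  0.8  3.5] w 0.039
[[-0.019 -0.092  0.996]
 [-0.003  0.996  0.092]
 [-1.    -0.001 -0.02 ]] [-0.3016  0.341   0.0585  1.3059 -0.0088 -0.3937]
```

View pics/s31.png

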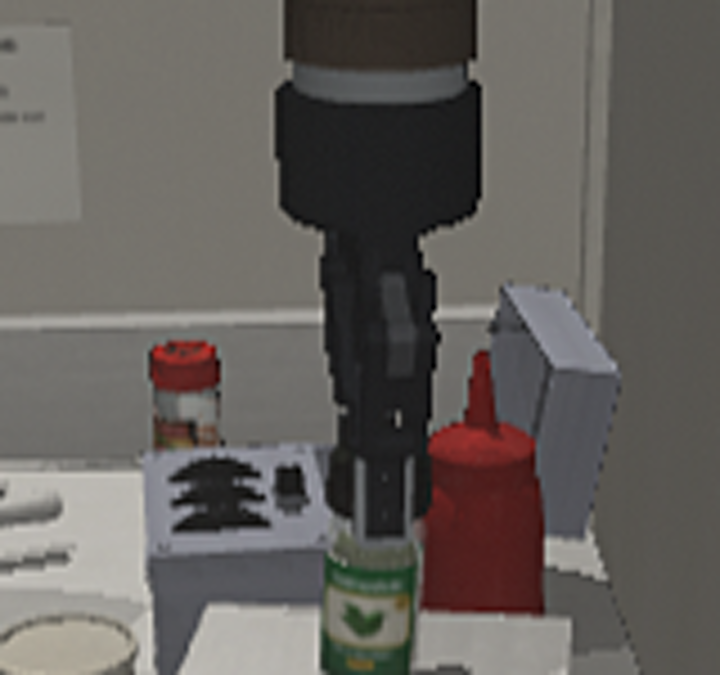

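Call:
{"name": "arm_command", "arguments": {"motion": [{"x":0.0005,"y":0,"z":0,"roll":0,"fingers":0.47},{"x":0,"y":0,"z":0,"roll":0,"fingers":0.49},{"x":0,"y":0,"z":0,"roll":0,"fingers":0.52},{"x":0,"y":0,"z":0,"roll":0,"fingers":0.6},{"x":0,"y":0,"z":0,"roll":0,"fingers":0.75},{"x":0,"y":0,"z":0,"roll":0,"fingers":0.85},{"x":0,"y":0,"z":0,"roll":0,"fingers":0.85}]}}

```text
clock: 24.18
eef_pos: [0.5116, -0.162, 0.1995]
tool_rot: [-0.034, 0.713, 0.031, 0.7]
ft_force: [-0.5, -0.3, -0.9]
grip_width: 0.0726
```

```bash
python3 s.py; python3 - <<'E'
from h import *
w=camera("wrist");cv2.imwrite("pics/w32.png",w["frame"][:,:,::-1])
w=camera("scene");crop(w,(260,80,420,270),4,"s32.png")
E
```

```text
24.1833 [ 0.5116 -0.162   0.1995] F [-0.5 -0.3 -0.9] w 0.0726
[[-0.017 -0.092  0.996]
 [-0.004  0.996  0.092]
 [-1.    -0.003 -0.018]] [-0.3016  0.3404  0.0579  1.3037 -0.0091 -0.3936]
```

View pics/w32.png

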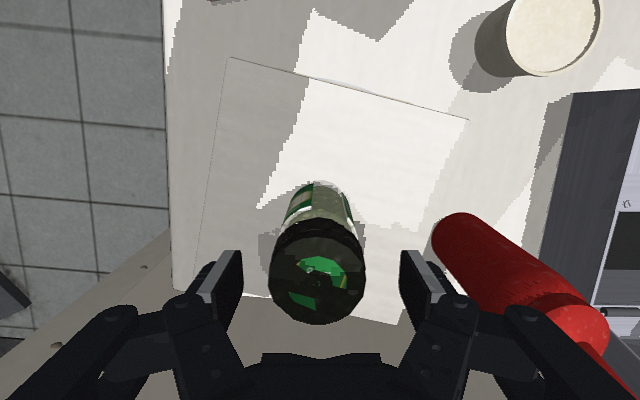

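View pics/s32.png

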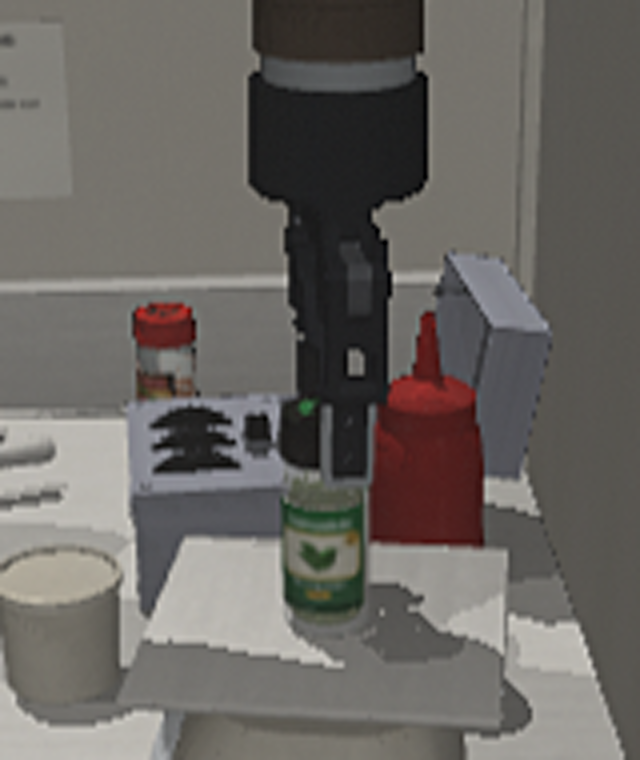

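Call:
{"name": "arm_command", "arguments": {"motion": [{"x":-0.01,"y":0,"z":0,"roll":0,"fingers":0.85},{"x":-0.02,"y":0,"z":0,"roll":0,"fingers":0.85},{"x":-0.025,"y":0,"z":0,"roll":0,"fingers":0.85},{"x":-0.025,"y":0,"z":0,"roll":0,"fingers":0.85},{"x":-0.015,"y":0,"z":-0.02,"roll":0,"fingers":0.85},{"x":-0.005,"y":0,"z":-0.035,"roll":0,"fingers":0.85},{"x":0,"y":0,"z":-0.038,"roll":0,"fingers":0.85},{"x":0,"y":0,"z":-0.035,"roll":0,"fingers":0.85},{"x":0,"y":0.01,"z":-0.03,"roll":0,"fingers":0.85},{"x":0,"y":0,"z":-0.01,"roll":0,"fingers":0.85},{"x":0,"y":0,"z":0,"roll":0,"fingers":0.85}]}}

```text
clock: 25.2
eef_pos: [0.3402, -0.1672, 0.3131]
tool_rot: [-0.036, 0.711, 0.031, 0.702]
ft_force: [0.7, 0.1, -0.3]
grip_width: 0.0728
```

```bash
python3 s.py; python3 - <<'E'
from h import *
t=camera("top");cv2.imwrite("pics/t33.png",t["frame"][:,:,::-1])
crop(t,(365,120,485,230),5,"t34.png")
c=camera("scene");crop(c,(260,130,420,270),4.5,"s33.png")
P=[]
for z in(.124,.229):
  for x,y in((.507,-.161),(.497,-.161)):
    print(z,x,y,proj(c,[[x,y,z]]).round(1),proj(t,[[x,y,z],[x+.02,y,z],[x,y+.02,z]]).round(1).tolist())
E
```

```text
25.2 [ 0.3402 -0.1672  0.3131] F [ 0.7  0.1 -0.3] w 0.0728
[[-0.013 -0.094  0.995]
 [-0.008  0.996  0.094]
 [-1.    -0.006 -0.013]] [-0.4468 -0.018  -0.0792  1.5176 -0.0124 -0.5412]
0.124 0.507 -0.161 [[341.1 233.2]] [[426.0, 176.7], [425.5, 167.5], [416.7, 176.9]]
0.124 0.497 -0.161 [[335.7 233.3]] [[426.3, 181.3], [425.8, 172.1], [416.9, 181.6]]
0.229 0.507 -0.161 [[340.6 180.4]] [[437.2, 167.7], [436.7, 157.5], [426.9, 167.9]]
0.229 0.497 -0.161 [[334.9 180.5]] [[437.5, 172.8], [437.0, 162.6], [427.2, 173.0]]
```

View pics/t34.png

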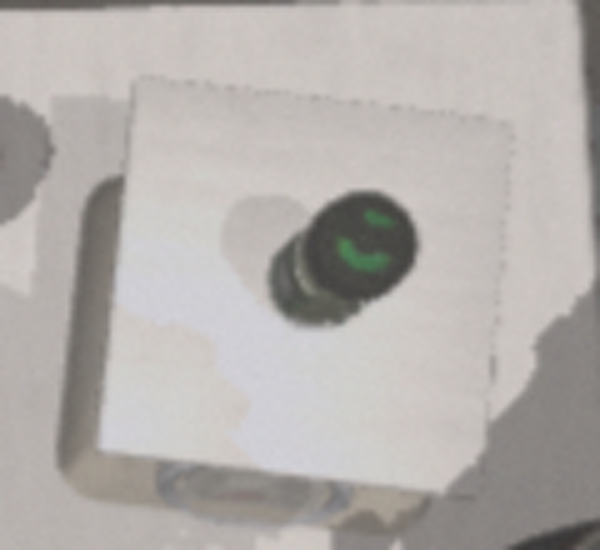

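View pics/s33.png

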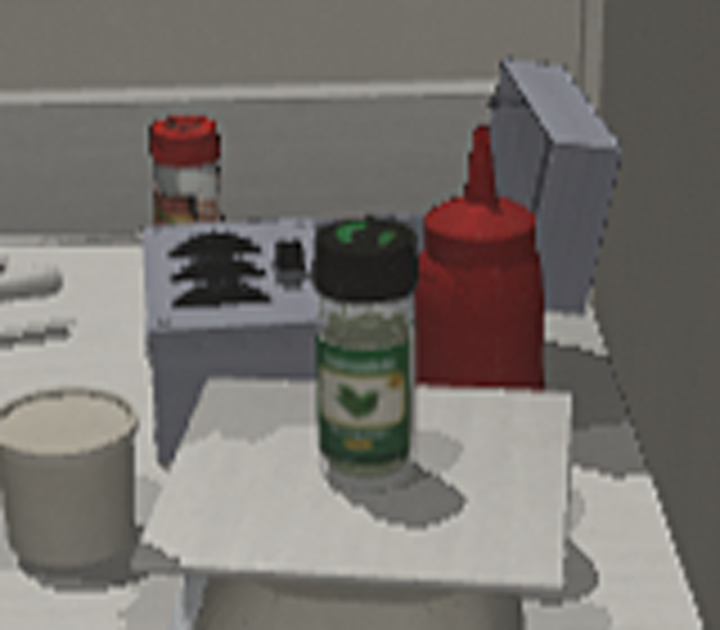

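View pics/t33.png

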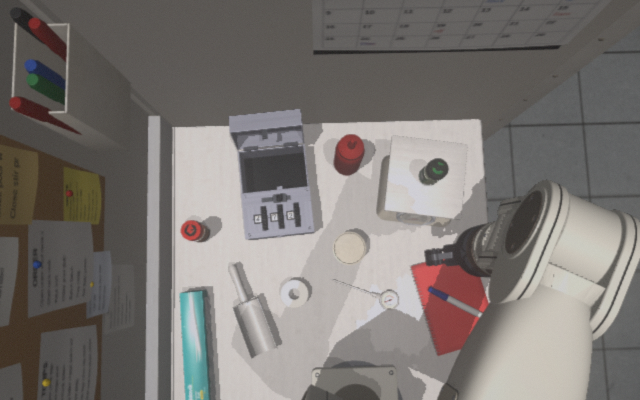

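```bash
python3 -c "
from workcell import job_done
print(job_done())"
```

```text
the job is handed in; nothing more can be done
None
```

The spice jar is out of the safe and standing upright in the middle of the portion scale's pan. The job was handed in at about 25 s with the arm clear of everything.

- **Safe:** I dragged the thumbwheels until the windows read 4, 7, 2. The wrist camera showed these digits before the bolt moved and still after the lid opened. I then pushed the bolt right to its stop, where the force read about 31 N, and the lid sprang open.
- **Placement:** I lifted the jar out, carried it round the squeeze bottle and lowered it until it touched the pan, where the force peaked at about 8 N. In the top camera its cap is within about 2 mm of where it should be over the pan's centre, and it looks upright in the scene camera.
- **Other objects:** The squeeze bottle, the red-capped jar and the deli cup look unmoved in the top and scene pictures.

Not everything went cleanly:
- **Tool tilt:** The tool drifted up to about 8° off vertical during the wheel strokes, starting when the last joint reached its range limit (3.141 rad). I straightened it by pressing the fingertips against the safe's front and right walls, with sampled forces up to about 35 N.
- **Tilt in the grip:** The tool tilted about 3.5° between grasping and placing the jar, and the jar settled flat on release.
- **Wheel readings:** The left and middle wheels first rested between digits, and the middle wheel did so again after an overshoot. I turned both until their digits sat centred in the windows.

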